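# Make up two post kits: flange to its studs, tube to its cradle

## Task

Make up the two post kits on the grey trays, each with one flange and one piece of tube from the stock lying on the bench: set down fully home on each tray's stud plate the flange whose bolt holes match its studs, and lay in each tray's wooden cradle the tube that fits it, down on the saddles and between the end stops. One flange fits neither plate: leave it where it lies.

Things in the scene. Friction and masses are not known exactly. Their poses are not given: they have to be found in the camera images.
- flange_three_hub (a point): flange with three bolt holes: steel disc 104 mm across, 8 thick, three holes of 15 mm evenly on a 76 mm bolt circle; round hub 48 mm across rises 40 mm above the disc (48 over all). Lies flat, hub up, 0.28 to 0.56 kg. Lift by the hub, fingertips 5 mm or more above the disc (studs come through). Point: on the axis, 32 mm above the underside; x points over a hole, z up
- flange_four_hub (a point): flange with four bolt holes: steel disc 104 mm across, 8 thick, four holes of 15 mm evenly on a 76 mm bolt circle; round hub 48 mm across rises 40 mm above the disc (48 over all). Lies flat, hub up, 0.28 to 0.56 kg. Lift by the hub, fingertips 5 mm or more above the disc (studs come through). Point: on the axis, 32 mm above the underside; x points over a hole, z up
- flange_five_hub (a point): flange with five bolt holes: steel disc 104 mm across, 8 thick, five holes of 15 mm evenly on a 76 mm bolt circle; round hub 48 mm across rises 40 mm above the disc (48 over all). Lies flat, hub up, 0.28 to 0.56 kg. Lift by the hub, fingertips 5 mm or more above the disc (studs come through). Point: on the axis, 32 mm above the underside; x points over a hole, z up
- tube_slim_mid (a point): the longer, slimmer tube: steel tube 35 mm in diameter, 120 mm long, mitred ends, lying on the bench, 0.08 to 0.17 kg; it does not roll. Point: its centre, 17.5 mm above what it lies on; y runs along the tube, z up
- tube_thick_mid (a point): the shorter, thicker tube: steel tube 44 mm in diameter, 90 mm long, mitred ends, lying on the bench, 0.1 to 0.21 kg; it does not roll. Point: its centre, 22 mm above what it lies on; y runs along the tube, z up
- studs_three_top (a point): plate with three studs, fixed on a grey kit tray: dark steel disc 104 mm across, its top face 12 mm above the bench; three studs 10 mm thick, 12 mm tall, the upper 6 mm tapered to 4 mm, evenly on a 76 mm bolt circle. Point: centre of the top face, on which the flange's underside comes to lie; x points over a stud, z up
- studs_four_top (a point): plate with four studs, fixed on a grey kit tray: dark steel disc 104 mm across, its top face 12 mm above the bench; four studs 10 mm thick, 12 mm tall, the upper 6 mm tapered to 4 mm, evenly on a 76 mm bolt circle. Point: centre of the top face, on which the flange's underside comes to lie; x points over a stud, z up
- cradle_slim_seat (a point): cradle on a grey kit tray for the 35 x 120 mm tube: two wooden saddles 16 mm thick, 47 mm either side of the centre, notch 41 mm wide, 53 at the mouth, floor 10 and top 28 mm above the bench; end stops 24 mm high, 132 apart; open between the saddles for fingers (base 6 mm above the bench). Point: the lying tube's centre, 27.5 mm above the bench; y along the tube, either way
- cradle_thick_seat (a point): cradle on a grey kit tray for the 44 x 90 mm tube: two wooden saddles 16 mm thick, 32 mm either side of the centre, notch 50 mm wide, 62 at the mouth, floor 10 and top 28 mm above the bench; end stops 24 mm high, 102 apart; open between the saddles for fingers (base 6 mm above the bench). Point: the lying tube's centre, 32 mm above the bench; y along the tube, either way
Not all that is in view belongs to the job. What is shaped like the part that bears flange_three_hub but yellow is not meant.

How it is judged (in metres and radians):
At the end, for the whole second after the job is handed in: Each flange flat on its own stud plate: within 5 mm of its centre and 4 mm of its face, tilt below 0.08 rad. Each tube in its own cradle: within 10 mm of the seat, under 4 mm high, 0.15 rad of its axis. All at rest and released; the five-hole flange within 30 mm of its start (horizontal distance between flange_three_hub and studs_three_top below 0.005 m and z of flange_three_hub in the frame of studs_three_top between 0.028 and 0.0355 m and angle between each of flange_three_hub, flange_four_hub's own z axis and vertical below 0.08 rad and linear speed of each of flange_three, flange_four, tube_slim, tube_thick below 0.02 m/s and horizontal distance between flange_four_hub and studs_four_top below 0.005 m and z of flange_four_hub in the frame of studs_four_top between 0.028 and 0.0355 m and horizontal distance between tube_slim_mid and cradle_slim_seat below 0.01 m and z of tube_slim_mid in the frame of cradle_slim_seat between -0.006 and 0.004 m and angle between the y axis of tube_slim_mid and the y axis of cradle_slim_seat, either way round below 0.15 rad and angle between each of tube_slim_mid, tube_thick_mid's own z axis and vertical below 0.12 rad and horizontal distance between tube_thick_mid and cradle_thick_seat below 0.01 m and z of tube_thick_mid in the frame of cradle_thick_seat between -0.006 and 0.004 m and angle between the y axis of tube_thick_mid and the y axis of cradle_thick_seat, either way round below 0.15 rad and distance of flange_five_hub from where it was at the start of the episode below 0.03 m); the robot touches nothing.
It fails at once if the five-hole flange is moved more than 30 mm from where it lay (distance of flange_five_hub from where it was at the start of the episode above 0.03 m).
It also fails if it takes over 115 s, if anything falls off the work surface, if the arm or the gripper's body presses on something with over 40 N, if the wrist force passes 120 N, or if a joint passes its speed limit or range.

## Robot

A 7-joint arm with a two-finger parallel gripper is mounted at the origin on a cart in front of the work surface, level with it; the furniture and walls round the work are solid. World frame = base frame: x ahead of the robot, y to its left, z up, the work surface at z = 0. Lengths are in mm, angles in degrees, forces in N, time in s.
With the tool pointing down it reaches from about 425 to 950 mm from the base axis. Payload 4.7 kg.
Tool frame: the origin (TCP) lies at the very end of the fingers, on their centre line; the grasp point (between the pads) lies 19 mm behind it; z points along the fingers, y is the line along which they close (so a half turn about z gives the same grasp; the last joint's range is limited). The gripper opens to 85 mm and grips with 20 to 120 N. Pads are 22 mm wide; open, the fingers measure 114 mm over their backs; the gripper's body (76 mm by 85 mm) begins 54 mm behind the grasp point. The pads swing forward as they close: fully open they stand 13 mm farther back than shut.
Start: joints at [65.208, 26.849, -2.785, 87.806, 1.381, 65.374, -4.715], TCP at [265.265, -620.712, 231.335] pointing down, gripper open.
Joint ranges: [-148.3, 148.3], [-19.14, 114.17], [-79.39, 73.82], [5.75, 140.21], [-59.74, 239.74], [12.07, 113.84], [-152.46, 152.46]. Speed limits (degrees/s): [147.25, 147.25, 180, 180, 180, 180, 180].

## Interface

Orientations are given as [roll, pitch, yaw] about the fixed x, y, z axes, in that order (R = Rz(yaw) Ry(pitch) Rx(roll)).
In Python, from rig import r, capture, search_frame, masks_of gives the robot as it stands. The module is installed in compiled form; this text tells all that it offers.
- The arm moves only by the shell command python3 -m crank 'ROWS' [OPENING] [FORCE]. ROWS is JSON, a list of rows, each an object of numbers: "dx", "dy", "dz": the shift along the tool's x, y, z as a fraction of full scale; "twist": the turn about the tool's z as a fraction of full scale. In form: [{"dx": .., "dy": .., "dz": .., "twist": ..}, ...]. A call has 1 to 5 rows; each row shifts and turns the commanded pose from where the row before left it, along the tool's axes as they then stand; what a row does not reach is not made up. Full scale, the value 1, is 2 cm for a shift and 4 degrees for a turn. A row lasts 1/12 s, in which the tool goes at most 41.7 mm and 7.16 degrees, less where a joint would pass 70% of its speed; a pose out of reach is approached as far as the arm can. A call with a number of a shift or a turn outside -1 to 1 is refused whole. A call with a gripper value outside its range is refused whole. OPENING is the closure, from 0 (fully open) to 1 (shut), set as the call begins (- or left out, the last holds). The fingers move at their own pace and stop on an object; FORCE is the grip in N (left out, the last holds). Time passes only in rows, so rows that do not move let the fingers close. It gives the time, the measured TCP pose, the force, the opening and the grip force at its end, in the units of the state.
- r.get_obs(): the state, without advancing time (a new reading comes with each control period).
- capture(name): name is "scene" or "top" or "wrist"; returns a dict with "image" (420x560x3 uint8, red, green, blue), "fx", "fy", "cx", "cy" (pixels), "R" (3x3) and "t" (3): a world point X has camera coordinates R X + t. Camera axes: x right, y down, z forward; pixel columns grow to the right and rows downward; lengths in mm; the calibration is good to about 2 mm. A picture is of the moment at which its call begins. There is no depth.
- r.job_done(): hands the job in; it is judged then, once.
Trained networks look in the newest picture that a camera, given by its name, has taken for a name from the list of things; names that differ only in an ending like _2 or _b are one class to them, and where a whole thing is asked for, a point or a joint stands for the part that bears it (a point fixed in the world has none). Each returns a list of dicts, best first, with "score" (0 to 1); they miss things now and then, are a little off and sometimes report something else, mostly with a low value. They report only what shows in the picture. A call takes as long as a camera call. They do not tell look-alikes from the thing itself.
- search_frame(camera, name): "centre" ([x, y, z] in mm, in world coordinates, good to about 4 mm: the middle of the surface that is visible of it).
- masks_of(camera, name): "region" (420x560 bool, what is visible of it).
The state is a dict: "clock": time; "joints": joint angles; "qd": joint speeds; "tau": joint torques, N m; "tool_pos": TCP position; "tcp_rot": TCP orientation; "wrist_force": force on the tool from outside, world axes, zero at the start; "ft_torque": the same for the moment, N m; "gripper_width": opening from 0.0 (shut) to 1.0 (fully open); "grip_force": force on a finger pad.
Only numpy, scipy, OpenCV 4.12 (cv2) and the standard library are available. Lean on these libraries where they do the work, as an engineer would, in place of code of your own. Each camera call takes 0.05 s, during which the arm holds its last target. There are 200 camera calls.

## Working session

There is one attempt and no reset: what is moved stays moved. The work goes in short steps, Python scripts to look and compute and a shell command to move; the robot and the scene stay as the last step left them, time stands still between calls to the robot, and variables do not carry over. Pictures are saved under pics/ and viewed, at most 14 in all, crops included, and the job is handed in when it is done.

```bash
mkdir -p pics; cat > h.py <<'E'
import numpy as np, cv2
from rig import r, capture, search_frame, masks_of
def ray(c,u,v,z):
    R=np.array(c["R"]);t=np.array(c["t"]);o=-R.T@t
    d=R.T@np.array([(u-c["cx"])/c["fx"],(v-c["cy"])/c["fy"],1]);return o+d*(z-o[2])/d[2]
def proj(c,X):
    p=np.array(c["R"])@np.array(X)+np.array(c["t"]);return np.array([c["fx"]*p[0]/p[2]+c["cx"],c["fy"]*p[1]/p[2]+c["cy"]])
def save(c,n): cv2.imwrite(f"pics/{n}.png",cv2.cvtColor(c["image"],cv2.COLOR_RGB2BGR))
names="flange_three_hub flange_four_hub flange_five_hub tube_slim_mid tube_thick_mid studs_three_top studs_four_top cradle_slim_seat cradle_thick_seat".split()
E
python3 - <<'E'
from h import *
for cam in("top","scene"):
    c=capture(cam);save(c,cam+"0")
    print(cam,c["fx"],c["cx"],c["cy"],np.round(c["R"],3).tolist(),np.round(c["t"]))
    for n in names:
        print(n,[(np.round(d["centre"]).tolist(),round(d["score"],2)) for d in search_frame(cam,n)[:3]])
print(r.get_obs())
E
```

```text
top 421.4703465790062 282.0194169864991 206.5778876854014 [[-0.006, -1.0, 0.005], [-0.997, 0.006, -0.078], [0.078, -0.005, -0.997]] [  29.  593. 1287.]
flange_three_hub [([364.0, -295.0, 10.0], 0.92), ([809.0, -238.0, 10.0], 0.81)]
flange_four_hub [([443.0, 2.0, 8.0], 0.65)]
flange_five_hub [([362.0, 287.0, 10.0], 0.91)]
tube_slim_mid [([416.0, -132.0, 30.0], 0.87)]
tube_thick_mid [([423.0, 133.0, 44.0], 0.96), ([443.0, 4.0, 10.0], 0.57)]
studs_three_top [([551.0, -389.0, 13.0], 0.9)]
studs_four_top [([546.0, 408.0, 8.0], 0.7)]
cradle_slim_seat [([551.0, 292.0, 7.0], 0.64)]
cradle_thick_seat [([573.0, -278.0, 11.0], 0.85)]
scene 446.81526957756193 281.72920167207764 206.9621159571414 [[-0.909, -0.417, -0.015], [-0.169, 0.401, -0.9], [0.381, -0.816, -0.435]] [ 543.  145. 1116.]
flange_three_hub [([356.0, -276.0, 11.0], 0.7), ([810.0, -222.0, 11.0], 0.56)]
flange_four_hub [([442.0, 22.0, 14.0], 0.64)]
flange_five_hub [([361.0, 308.0, 6.0], 0.91), ([552.0, 291.0, 2.0], 0.38)]
tube_slim_mid [([412.0, -118.0, 31.0], 0.96)]
tube_thick_mid [([411.0, 149.0, 34.0], 0.86)]
studs_three_top [([5
[... 204 characters left out ...]
[65.20611887, 26.84860922, -2.78229298, 87.80374133,  1.38206129,
       65.37688918, -4.71518594]), 'qd': array([-8.23298431e-05, -3.82740361e-02,  1.12103836e-01, -3.18488704e-02,
       -9.36808256e-03, -3.24407742e-03, -4.45821450e-02]), 'tau': array([ 8.27279928e-04, -5.10174823e+01, -4.61555470e-02, -2.38015187e+01,
        1.09421651e-02,  9.57931261e-04, -2.13767244e-06]), 'tool_pos': array([ 265.26345071, -620.71926672,  231.35211724]), 'tcp_rot': array([ 1.79995702e+02, -1.30583768e-04,  2.31372937e+01]), 'wrist_force': array([ 0.29918675, -0.39423628, -0.23250633]), 'ft_torque': array([-0.01831792, -0.02143381,  0.04815519]), 'grip_force': 0.0, 'gripper_width': 0.9988848274483201}
```

View pics/top0.png

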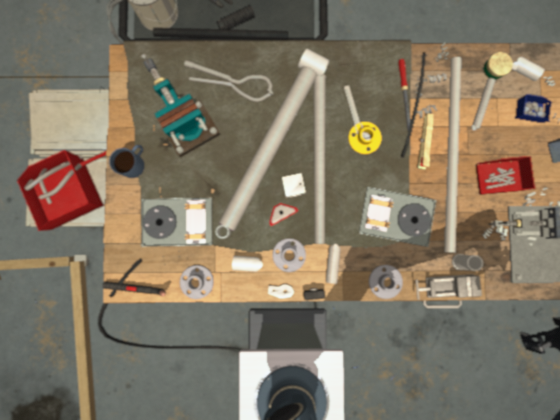

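View pics/scene0.png

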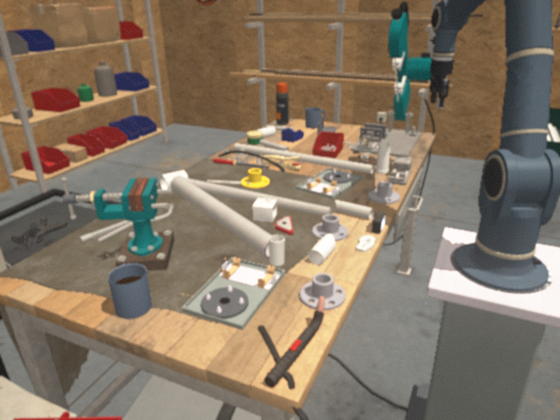

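Top view: three‑stud plate right (414,220), four‑stud left (159,221); flanges at (196,281), (289,255), (387,282); tubes at (247,264) thick and (333,264) slim; the yellow look‑alike at (365,137). The scene view agrees: the pipes lie low and the work is clear above. Moving over the right flange.

```bash
python3 -m crank '[{"twist":1},{"twist":1},{"twist":1},{"twist":1},{"twist":1}]' 0 
python3 -m crank '[{"twist":0.78},{"dy":-1,"dx":0.3},{"dy":-1,"dx":0.3},{"dy":-1,"dx":0.3},{"dy":-1,"dx":0.3}]'
python3 -m crank '[{"dy":-1,"dx":0.3},{"dy":-1,"dx":0.3},{"dy":-1,"dx":0.3},{"dy":-1,"dx":0.3},{"dy":-1,"dx":0.3}]'
python3 -m crank '[{"dy":-1,"dx":0.3},{"dy":-1,"dx":0.3},{"dy":-1,"dx":0.3},{"dy":-1,"dx":0.3},{"dy":-1,"dx":0.3}]'
python3 - <<'E'
from h import *
c=capture("wrist");save(c,"w1")
o=r.get_obs();print(o["clock"],o["tool_pos"],o["tcp_rot"],c["fx"],np.round(c["R"],3).tolist(),-np.array(c["R"]).T@c["t"])
for n in names: print(n,[(np.round(d["centre"]).tolist(),round(d["score"],2)) for d in search_frame("wrist",n)[:2]])
E
```

```text
1.05 [ 265.29581356 -620.7114811   231.35617909] [ 1.79993460e+02 -4.27162407e-03  2.31387594e+01] 364.2798408761837 [[0.392, -0.92, -0.001], [-0.885, -0.378, 0.274], [-0.252, -0.106, -0.962]] [ 329.31760489 -593.42053203  374.08183527]
flange_three_hub []
flange_four_hub []
flange_five_hub []
tube_slim_mid []
tube_thick_mid []
studs_three_top []
studs_four_top []
cradle_slim_seat []
cradle_thick_seat []validation failed for argument at $[0]...
validation failed for argument at $[0]...
validation failed for argument at $[0]...
validation failed for argument at $[0]...
```

View pics/w1.png

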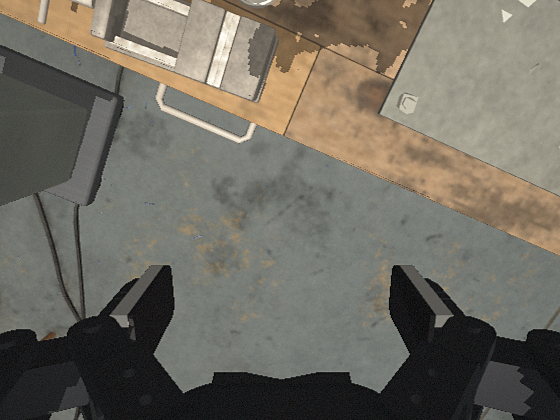

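The wrist picture shows the floor and bench edge between the fingers at (160,300) and (405,300). The rows were refused because every key is needed.

```bash
python3 -m crank '[{"dx":0,"dy":0,"dz":0,"twist":1},{"dx":0,"dy":0,"dz":0,"twist":1},{"dx":0,"dy":0,"dz":0,"twist":1},{"dx":0,"dy":0,"dz":0,"twist":1},{"dx":0,"dy":0,"dz":0,"twist":1}]' 0 
python3 -m crank '[{"dx":0,"dy":0,"dz":0,"twist":0.78},{"dx":0.2,"dy":-1,"dz":0,"twist":0},{"dx":0.2,"dy":-1,"dz":0,"twist":0},{"dx":0.2,"dy":-1,"dz":0,"twist":0},{"dx":0.2,"dy":-1,"dz":0,"twist":0}]'
python3 -m crank '[{"dx":0.2,"dy":-1,"dz":0,"twist":0},{"dx":0.2,"dy":-1,"dz":0,"twist":0},{"dx":0.2,"dy":-1,"dz":0,"twist":0},{"dx":0.2,"dy":-1,"dz":0,"twist":0},{"dx":0.2,"dy":-1,"dz":0,"twist":0}]'
python3 -m crank '[{"dx":0.2,"dy":-1,"dz":0,"twist":0},{"dx":0.2,"dy":-1,"dz":0,"twist":0},{"dx":0.2,"dy":-1,"dz":0,"twist":0},{"dx":0.2,"dy":-1,"dz":0,"twist":0},{"dx":0.2,"dy":-1,"dz":0,"twist":0}]'
python3 - <<'E'
from h import *
c=capture("wrist");save(c,"w2")
o=r.get_obs();print(o["clock"],o["tool_pos"],o["tcp_rot"],np.round(c["R"],3).tolist(),-np.array(c["R"]).T@c["t"])
for n in names: print(n,[(np.round(d["centre"]).tolist(),round(d["score"],2)) for d in search_frame("wrist",n)[:2]])
E
```

```text
clock: 1.92
tool_pos: [265.2, -620.7, 231.3]
tcp_rot: [180.0, -0.0, 2.9]
wrist_force: [-0.2, -0.0, -0.1]
gripper_width: 1.001
grip_force: 0.0
clock: 2.33
tool_pos: [281.3, -539.8, 231.3]
tcp_rot: [180.0, -0.0, 0.0]
wrist_force: [-0.0, 0.5, -0.4]
gripper_width: 1.002
grip_force: 0.0
clock: 2.75
tool_pos: [301.4, -439.7, 231.5]
tcp_rot: [180.0, -0.0, 0.0]
wrist_force: [-0.5, 0.8, -0.6]
gripper_width: 1.0
grip_force: 0.0
clock: 3.17
tool_pos: [321.3, -339.7, 231.5]
tcp_rot: [180.0, -0.0, 0.0]
wrist_force: [1.0, 0.6, 1.1]
gripper_width: 1.001
grip_force: 0.0
3.2167 [ 322.45136963 -335.46661356  231.39616522] [-1.79849668e+02 -1.32089065e-02  2.97035549e-01] [[-0.0, -1.0, -0.001], [-0.962, 0.0, 0.274], [-0.274, 0.001, -0.962]] [ 390.90615879 -339.6397251   374.3103907 ]
flange_three_hub [([366.0, -294.0, 6.0], 0.6)]
flange_four_hub []
flange_five_hub []
tube_slim_mid [([418.0, -138.0, 36.0], 0.58)]
tube_thick_mid []
studs_three_top []
studs_four_top []
cradle_slim_seat []
cradle_thick_seat [([417.0, -140.0, 32.0], 0.55)]
```

View pics/w2.png

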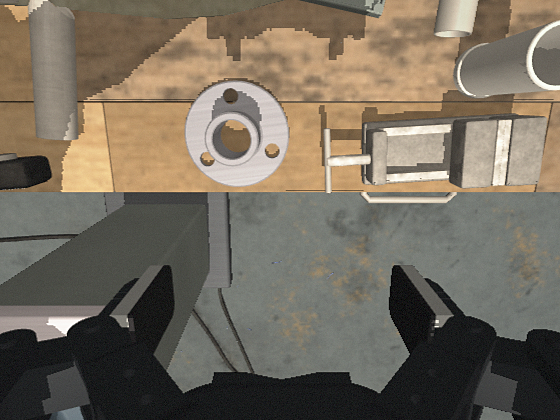

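Wrist picture: three-hole flange at (237,133), holes at (230,96), (272,151), (207,158); slim tube at (55,90). Identity confirmed; measuring it in a rectified view.

```bash
cat >> h.py <<'E'
def rect(c,x,y,z,half=65,s=4):
    n=int(2*half*s); # image col -> -y, row -> -x (up = +x, left=+y)
    P=[(x+half,y+half),(x+half,y-half),(x-half,y-half),(x-half,y+half)]
    src=np.float32([proj(c,(a,b,z)) for a,b in P]);dst=np.float32([(0,0),(n,0),(n,n),(0,n)])
    return cv2.warpPerspective(c["image"],cv2.getPerspectiveTransform(src,dst),(n,n),flags=cv2.INTER_LINEAR)
def disc(c,x,y,z,R=52,half=65,s=4,search=12):
    im=rect(c,x,y,z,half,s);lab=cv2.GaussianBlur(cv2.cvtColor(im,cv2.COLOR_RGB2LAB),(0,0),1.2*s).astype(np.float32)
    a=np.radians(np.arange(0,360,2));best=(-1,)
    ux,uy=-np.sin(a),-np.cos(a) # col,row unit: angle a measured from +x toward +y
    def samp(cx,cy,r):
        return cv2.remap(lab,(cx+ux*r*s).astype(np.float32)[None],(cy+uy*r*s).astype(np.float32)[None],cv2.INTER_LINEAR)[0]
    for st,rng in((2,search),(.5,2)):
        bx,by=(0,0) if best[0]<0 else best[1:]
        for ox in np.arange(bx-rng,bx+rng+.1,st):
            for oy in np.arange(by-rng,by+rng+.1,st):
                cx,cy=(half-oy)*s,(half-ox)*s
                d=np.linalg.norm(samp(cx,cy,R+2.5)-samp(cx,cy,R-2.5),axis=1)
                v=np.minimum(d,40).mean()
                if v>best[0]: best=(v,ox,oy)
    return best[0],x+best[1],y+best[2],im
def mark(im,x0,y0,pts,half=65,s=4,col=(255,0,0),rad=2):
    for p in pts: cv2.circle(im,(int((half-(p[1]-y0))*s),int((half-(p[0]-x0))*s)),int(rad*s),col,1)
def phase(pts,cen,n):
    p=np.array(pts)[:,:2]-np.array(cen)[:2];a=np.arctan2(p[:,1],p[:,0])
    return np.degrees(np.angle(np.exp(1j*n*a).sum()))/n
E
python3 - <<'E'
from h import *
c=capture("wrist")
v,x,y,im=disc(c,366,-294,8)
print(v,x,y,r.get_obs()["tool_pos"])
H=[ray(c,u,w,8) for u,w in((230,96),(272,151),(207,158))]
print(np.round(H,1).tolist(),[round(float(np.hypot(h[0]-x,h[1]-y)),1) for h in H],phase(H,(x,y),3), np.mean(H,0))
mark(im,366,-294,[(x,y)],rad=52);mark(im,366,-294,H,rad=7.5)
cv2.imwrite("pics/r1.png",im[:,:,::-1])
E
```

```text
39.71714 359.5 -295.0 [ 320.95824105 -341.25733112  231.19172025]
[[396.8, -291.9, 8.0], [344.0, -331.8, 8.0], [337.1, -266.3, 8.0]] [37.4, 39.9, 36.4] 6.656328351522094 [ 359.31954748 -296.64959028    8.        ]
```

View pics/r1.png

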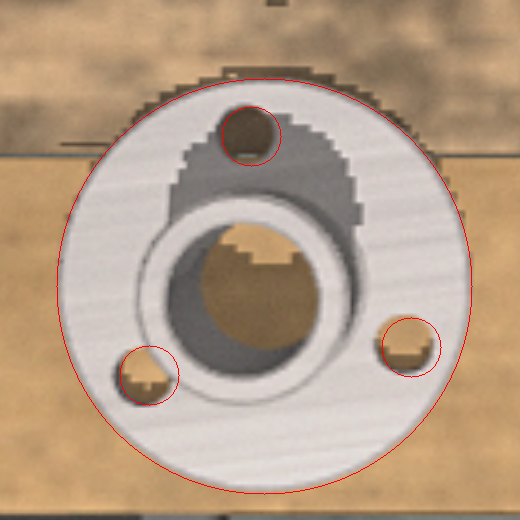

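Rectified view at 0.25 mm/px: circle fits the disc edge; holes at (248,134), (407,345), (145,375) → centre (359.5,-295.3), phase 6.8°. Grasping.

```bash
python3 -m crank '[{"dx":0.48,"dy":-0.57,"dz":1,"twist":0},{"dx":0.48,"dy":-0.57,"dz":1,"twist":0},{"dx":0.48,"dy":-0.57,"dz":1,"twist":0},{"dx":0.48,"dy":-0.57,"dz":1,"twist":0},{"dx":0,"dy":0,"dz":1,"twist":0}]' 0 
python3 -m crank '[{"dx":0,"dy":0,"dz":1,"twist":0},{"dx":0,"dy":0,"dz":1,"twist":0},{"dx":0,"dy":0,"dz":1,"twist":0},{"dx":0,"dy":0,"dz":0.8,"twist":0},{"dx":0,"dy":0,"dz":0.4,"twist":0}]'
python3 -m crank '[{"dx":0,"dy":0,"dz":0.85,"twist":0},{"dx":0,"dy":0,"dz":0.6,"twist":0},{"dx":0,"dy":0,"dz":0,"twist":0}]'
```

```text
clock: 4.13
tool_pos: [361.7, -293.1, 130.6]
tcp_rot: [-180.0, -0.1, 0.2]
wrist_force: [-0.4, -0.8, -0.4]
gripper_width: 1.003
grip_force: 0.0
clock: 4.55
tool_pos: [358.6, -294.7, 45.4]
tcp_rot: [-179.9, 0.1, -0.0]
wrist_force: [-0.7, -0.1, 0.1]
gripper_width: 0.994
grip_force: 0.0
clock: 4.8
tool_pos: [358.6, -294.6, 16.7]
tcp_rot: [-179.9, 0.2, 0.0]
wrist_force: [-0.9, 0.7, 0.0]
gripper_width: 0.996
grip_force: 0.0
```

```bash
python3 -m crank '[{"dx":0.02,"dy":0,"dz":0,"twist":0},{"dx":0,"dy":0,"dz":0,"twist":0},{"dx":0,"dy":0,"dz":0,"twist":0},{"dx":0,"dy":0,"dz":0,"twist":0},{"dx":0,"dy":0,"dz":0,"twist":0}]' 1 70
python3 -m crank '[{"dx":0,"dy":0,"dz":0,"twist":0},{"dx":0,"dy":0,"dz":0,"twist":0},{"dx":0,"dy":0,"dz":0,"twist":0}]'
python3 -m crank '[{"dx":0,"dy":0,"dz":-0.5,"twist":0},{"dx":0,"dy":0,"dz":-1,"twist":0},{"dx":0,"dy":0,"dz":-1,"twist":0},{"dx":0,"dy":0,"dz":-1,"twist":0},{"dx":0,"dy":0,"dz":-1,"twist":0}]'
python3 -m crank '[{"dx":0,"dy":0,"dz":-1,"twist":0},{"dx":0,"dy":0,"dz":-1,"twist":0},{"dx":0,"dy":0,"dz":-1,"twist":0},{"dx":0,"dy":0,"dz":-1,"twist":0},{"dx":0,"dy":0,"dz":-1,"twist":0}]'
```

```text
clock: 5.22
tool_pos: [360.8, -295.6, 19.7]
tcp_rot: [179.9, -0.1, 0.0]
wrist_force: [-0.1, 0.0, 4.0]
gripper_width: 0.539
grip_force: 71.1
clock: 5.47
tool_pos: [360.7, -295.6, 19.6]
tcp_rot: [179.9, -0.1, 0.0]
wrist_force: [-0.3, 1.3, 6.1]
gripper_width: 0.543
grip_force: 71.2
clock: 5.88
tool_pos: [359.4, -294.7, 109.7]
tcp_rot: [-180.0, 0.0, 0.0]
wrist_force: [-0.5, -0.3, -3.8]
gripper_width: 0.541
grip_force: 72.5
clock: 6.3
tool_pos: [359.1, -294.5, 209.7]
tcp_rot: [-180.0, 0.0, 0.0]
wrist_force: [0.2, 0.5, -3.8]
gripper_width: 0.542
grip_force: 72.5
```

```bash
python3 -m crank '[{"dx":0.98,"dy":0.41,"dz":0,"twist":0},{"dx":0.98,"dy":0.41,"dz":0,"twist":0},{"dx":0.98,"dy":0.41,"dz":0,"twist":0},{"dx":0.98,"dy":0.41,"dz":0,"twist":0},{"dx":0.98,"dy":0.41,"dz":0,"twist":0}]'
python3 -m crank '[{"dx":0,"dy":0,"dz":0,"twist":0},{"dx":0,"dy":0,"dz":0,"twist":0},{"dx":0,"dy":0,"dz":0,"twist":0}]'
cat > look.py <<'E'
# rectified pair: plate (z=12) and cradle (z=28), guesses on argv
from h import *
import sys
px,py,qx,qy=map(float,sys.argv[1:5]);tag=sys.argv[5]
c=capture("wrist");print(r.get_obs()["tool_pos"],r.get_obs()["tcp_rot"])
for n in names[5:]: print(n,[(np.round(d["centre"]).tolist(),round(d["score"],2)) for d in search_frame("wrist",n)[:2]])
v,x,y,im=disc(c,px,py,12,half=65,s=3,search=20);print("plate",v,x,y)
mark(im,px,py,[(x,y)],s=3,rad=52)
im2=rect(c,qx,qy,28,half=100,s=2)
out=np.zeros((400,790,3),np.uint8);out[:390,:390]=im;out[:400,390:]=im2
cv2.imwrite(f"pics/{tag}.png",out[:,:,::-1])
E
python3 look.py 551 -389 573 -278 p1
```

```text
clock: 6.72
tool_pos: [458.0, -335.9, 208.7]
tcp_rot: [-180.0, 0.0, 0.0]
wrist_force: [-0.4, -0.4, -3.8]
gripper_width: 0.541
grip_force: 72.5
clock: 6.97
tool_pos: [456.7, -335.5, 208.1]
tcp_rot: [-180.0, 0.1, 0.0]
wrist_force: [0.1, -0.3, -3.8]
gripper_width: 0.541
grip_force: 72.7
[ 456.60139016 -335.56934973  208.20400638] [-1.79964823e+02  8.70016297e-02 -1.68243358e-03]
studs_three_top [([551.0, -390.0, 10.0], 0.61), ([472.0, -335.0, 198.0], 0.52)]
studs_four_top []
cradle_slim_seat []
cradle_thick_seat [([566.0, -279.0, 11.0], 0.57), ([554.0, -389.0, 12.0], 0.4)]
plate 37.580406 551.5 -387.0
```

View pics/p1.png

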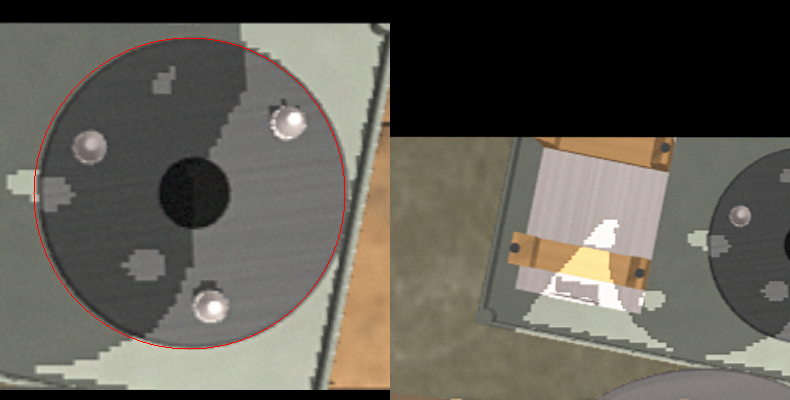

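Left half: three studs at (90,147), (288,122), (211,305) → centre (551.7,-388.4), phase -52.7° (radii 37.5 mm, as expected). Right half: thick cradle partly cut off, tilted about 12°.

```bash
python3 -c "
from h import *
print(r.get_obs()['joints'])"
python3 -m crank '[{"dx":0.951,"dy":0.528,"dz":0,"twist":0},{"dx":0.951,"dy":0.528,"dz":0,"twist":0},{"dx":0.951,"dy":0.528,"dz":0,"twist":0},{"dx":0.951,"dy":0.528,"dz":0,"twist":0},{"dx":0.951,"dy":0.528,"dz":0,"twist":0}]'
python3 -m crank '[{"dx":0,"dy":0,"dz":0,"twist":1},{"dx":0,"dy":0,"dz":0,"twist":1},{"dx":0,"dy":0,"dz":0,"twist":1},{"dx":0,"dy":0,"dz":0,"twist":1},{"dx":0,"dy":0,"dz":0,"twist":1}]'
python3 -c "
from h import *
print(r.get_obs()['joints'])"
```

```text
[ 38.13339505  18.36166649  -7.63636299 103.98319883   2.84776321
  57.84272751 -60.64185256]
clock: 7.63
tool_pos: [553.5, -389.3, 208.4]
tcp_rot: [-180.0, 0.0, 0.0]
wrist_force: [-0.8, 0.9, -3.1]
gripper_width: 0.543
grip_force: 72.8
clock: 8.05
tool_pos: [552.7, -388.7, 208.2]
tcp_rot: [-180.0, 0.0, -20.2]
wrist_force: [-0.4, -0.1, -3.7]
gripper_width: 0.538
grip_force: 73.0
[ 33.21442763  27.96507591  -2.41525457  89.16843957   1.26946911
  62.92323762 -79.68700091]
```

```bash
python3 -m crank '[{"dx":0,"dy":0,"dz":0,"twist":1},{"dx":0,"dy":0,"dz":0,"twist":1},{"dx":0,"dy":0,"dz":0,"twist":1},{"dx":0,"dy":0,"dz":0,"twist":1},{"dx":0,"dy":0,"dz":0,"twist":1}]'
python3 -m crank '[{"dx":0,"dy":0,"dz":0,"twist":1},{"dx":0,"dy":0,"dz":0,"twist":1},{"dx":0,"dy":0,"dz":0,"twist":1},{"dx":0,"dy":0,"dz":0,"twist":1},{"dx":0,"dy":0,"dz":0,"twist":0.87}]'
python3 -m crank '[{"dx":0,"dy":0,"dz":1,"twist":0},{"dx":0,"dy":0,"dz":1,"twist":0},{"dx":0,"dy":0,"dz":1,"twist":0},{"dx":0,"dy":0,"dz":1,"twist":0},{"dx":0,"dy":0,"dz":1,"twist":0}]'
python3 -m crank '[{"dx":0,"dy":0,"dz":0.8,"twist":0},{"dx":0,"dy":0,"dz":0.7,"twist":0},{"dx":0,"dy":0,"dz":0,"twist":0},{"dx":0,"dy":0,"dz":0,"twist":0},{"dx":0,"dy":0,"dz":0,"twist":0}]'
```

```text
clock: 8.47
tool_pos: [552.7, -388.7, 208.3]
tcp_rot: [180.0, 0.0, -40.2]
wrist_force: [-0.5, -0.1, -3.8]
gripper_width: 0.542
grip_force: 73.0
clock: 8.88
tool_pos: [552.8, -388.6, 208.3]
tcp_rot: [180.0, 0.0, -59.7]
wrist_force: [0.0, -0.9, -3.4]
gripper_width: 0.544
grip_force: 72.8
clock: 9.3
tool_pos: [552.9, -388.6, 107.6]
tcp_rot: [-180.0, 0.0, -59.5]
wrist_force: [-0.9, -0.5, -3.3]
gripper_width: 0.544
grip_force: 72.8
clock: 9.72
tool_pos: [553.9, -389.4, 79.5]
tcp_rot: [-179.9, -0.1, -59.5]
wrist_force: [-0.4, -0.6, -3.1]
gripper_width: 0.547
grip_force: 72.9
```

```bash
python3 -m crank '[{"dx":0,"dy":0,"dz":0,"twist":0},{"dx":0,"dy":0,"dz":0,"twist":0},{"dx":0,"dy":0,"dz":0,"twist":0}]'
python3 - <<'E'
from h import *
for i in range(3):
    c=capture("wrist");o=r.get_obs();print(o["tool_pos"],o["tcp_rot"])
save(c,"hold");s=capture("scene");save(s,"s1")
a=c["image"][:,60:480];p=np.round(proj(s,(551,-388,40))).astype(int);print(p)
b=cv2.resize(s["image"][max(p[1]-50,0):p[1]+50,p[0]-45:p[0]+45],(360,400))
out=np.zeros((420,780,3),np.uint8);out[:,:420]=a;out[:400,420:]=b
cv2.imwrite("pics/c1.png",out[:,:,::-1])
E
```

```text
clock: 9.97
tool_pos: [553.6, -389.2, 79.4]
tcp_rot: [-180.0, -0.1, -59.5]
wrist_force: [0.3, -0.1, -3.2]
gripper_width: 0.543
grip_force: 72.9
[ 553.45979838 -389.06063285   79.17287557] [-1.79961231e+02 -7.16331843e-02 -5.94628676e+01]
[ 553.3356899  -388.97653291   78.94568452] [-1.79973426e+02 -5.04142443e-02 -5.94618203e+01]
[ 553.26160131 -388.88507952   78.76229037] [-1.79979277e+02 -3.45827677e-02 -5.94628778e+01]
[338 169]
```

View pics/c1.png

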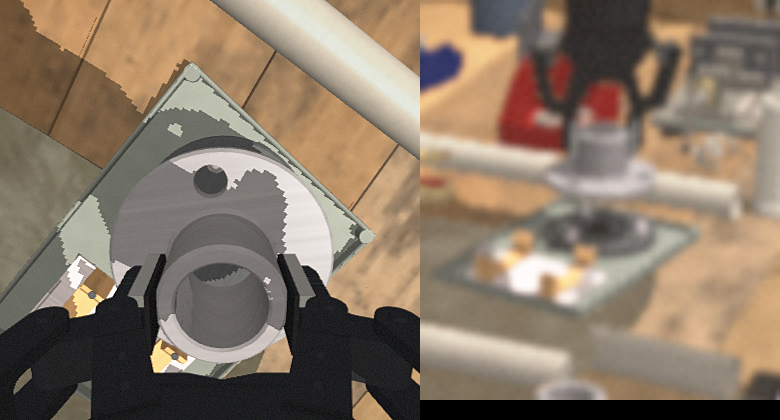

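Held flange in the wrist view: hole at (270,180), hub level between the pads, plate edge peeping behind. Checking the flange's offset in the hand.

```bash
python3 - <<'E'
from h import *
c=capture("wrist");print(r.get_obs()["tool_pos"])
for z in(66,68,70):
    h=ray(c,270,180,z);print(z,np.round(h,1),disc(c,553,-389,z,search=6)[:3],"centre by hole",h[:2]-38*np.array([np.cos(np.radians(-52.7)),np.sin(np.radians(-52.7))]))
E
```

```text
[ 553.14524029 -388.84780455   78.49934368]
66 [ 576.4 -418.2   66. ] (np.float32(27.697248), np.float64(553.0), np.float64(-386.0)) centre by hole [ 553.40561904 -388.01740447]
68 [ 576.6 -418.6   68. ] (np.float32(27.594585), np.float64(554.0), np.float64(-387.5)) centre by hole [ 553.56289666 -388.4077083 ]
70 [ 576.7 -419.    70. ] (np.float32(26.880192), np.float64(553.5), np.float64(-387.0)) centre by hole [ 553.72017428 -388.79801213]
```

```bash
python3 -m crank '[{"dx":-0.036,"dy":0.07,"dz":0.6,"twist":0},{"dx":0,"dy":0,"dz":0.6,"twist":0},{"dx":0,"dy":0,"dz":0.4,"twist":0},{"dx":0,"dy":0,"dz":0,"twist":0}]'
python3 -m crank '[{"dx":0,"dy":0,"dz":0.1,"twist":0},{"dx":0,"dy":0,"dz":0.1,"twist":0},{"dx":0,"dy":0,"dz":0.1,"twist":0},{"dx":0,"dy":0,"dz":0,"twist":0}]'
python3 -m crank '[{"dx":0,"dy":0,"dz":0.1,"twist":0},{"dx":0,"dy":0,"dz":0.1,"twist":0},{"dx":0,"dy":0,"dz":0,"twist":0}]'
```

```text
clock: 10.55
tool_pos: [549.5, -387.6, 42.8]
tcp_rot: [179.8, 0.3, -59.5]
wrist_force: [-0.5, 0.7, -4.0]
gripper_width: 0.539
grip_force: 72.9
clock: 10.88
tool_pos: [551.6, -388.9, 40.2]
tcp_rot: [180.0, -0.0, -59.5]
wrist_force: [-0.5, 0.2, -4.4]
gripper_width: 0.541
grip_force: 72.9
clock: 11.13
tool_pos: [551.4, -388.8, 36.1]
tcp_rot: [180.0, 0.0, -59.5]
wrist_force: [0.1, -0.0, -3.0]
gripper_width: 0.54
grip_force: 72.9
```

```bash
python3 -m crank '[{"dx":0,"dy":0,"dz":0.1,"twist":0},{"dx":0,"dy":0,"dz":0.1,"twist":0},{"dx":0,"dy":0,"dz":0,"twist":0},{"dx":0,"dy":0,"dz":0,"twist":0}]'
python3 -m crank '[{"dx":0,"dy":0,"dz":0.05,"twist":0},{"dx":0,"dy":0,"dz":0.05,"twist":0},{"dx":0,"dy":0,"dz":0,"twist":0},{"dx":0,"dy":0,"dz":0,"twist":0}]'
```

```text
clock: 11.47
tool_pos: [551.4, -388.8, 32.2]
tcp_rot: [180.0, 0.0, -59.5]
wrist_force: [0.3, -0.1, -3.5]
gripper_width: 0.544
grip_force: 72.9
clock: 11.8
tool_pos: [551.7, -389.0, 31.7]
tcp_rot: [-180.0, -0.0, -59.5]
wrist_force: [-3.4, 2.8, 5.1]
gripper_width: 0.544
grip_force: 73.8
```

```bash
python3 -m crank '[{"dx":0,"dy":0,"dz":0,"twist":0},{"dx":0,"dy":0,"dz":0,"twist":0},{"dx":0,"dy":0,"dz":0,"twist":0},{"dx":0,"dy":0,"dz":0,"twist":0},{"dx":0,"dy":0,"dz":0,"twist":0}]' 0
python3 -m crank '[{"dx":0,"dy":0,"dz":-0.5,"twist":0},{"dx":0,"dy":0,"dz":-1,"twist":0},{"dx":0,"dy":0,"dz":-1,"twist":0},{"dx":0,"dy":0,"dz":-1,"twist":-0.5},{"dx":0,"dy":0,"dz":-1,"twist":-1}]'
python3 -m crank '[{"dx":0,"dy":0,"dz":-1,"twist":-1},{"dx":0,"dy":0,"dz":-1,"twist":-1},{"dx":0,"dy":0,"dz":-1,"twist":-1},{"dx":0,"dy":0,"dz":-1,"twist":-1},{"dx":0,"dy":0,"dz":-0.5,"twist":-1}]'
python3 -m crank '[{"dx":0,"dy":0,"dz":0,"twist":-1},{"dx":0,"dy":0,"dz":0,"twist":-1},{"dx":0,"dy":0,"dz":0,"twist":-1},{"dx":0,"dy":0,"dz":0,"twist":-1},{"dx":0,"dy":0,"dz":0,"twist":-1}]'
python3 -m crank '[{"dx":0,"dy":0,"dz":0,"twist":-1},{"dx":0,"dy":0,"dz":0,"twist":-1},{"dx":0,"dy":0,"dz":0,"twist":-1},{"dx":0,"dy":0,"dz":0,"twist":-0.37},{"dx":0,"dy":0,"dz":0,"twist":0}]'
```

```text
clock: 12.22
tool_pos: [551.7, -389.0, 30.3]
tcp_rot: [-180.0, -0.0, -59.5]
wrist_force: [-0.6, -0.0, 0.0]
gripper_width: 0.998
grip_force: 0.0
clock: 12.63
tool_pos: [551.6, -389.0, 122.0]
tcp_rot: [180.0, -0.0, -53.3]
wrist_force: [-0.1, -0.8, -0.4]
gripper_width: 1.005
grip_force: 0.0
clock: 13.05
tool_pos: [552.5, -389.7, 214.3]
tcp_rot: [180.0, -0.3, -33.3]
wrist_force: [0.2, -0.1, 0.6]
gripper_width: 0.997
grip_force: 0.0
clock: 13.47
tool_pos: [551.4, -389.1, 211.2]
tcp_rot: [180.0, -0.0, -13.3]
wrist_force: [-0.3, 0.6, -0.1]
gripper_width: 1.004
grip_force: 0.0
clock: 13.88
tool_pos: [551.4, -389.1, 210.9]
tcp_rot: [180.0, -0.0, -0.0]
wrist_force: [0.3, 0.2, -0.7]
gripper_width: 0.998
grip_force: 0.0
```

```bash
python3 -m crank '[{"dx":-0.5,"dy":-1,"dz":0,"twist":0},{"dx":-0.5,"dy":-1,"dz":0,"twist":0},{"dx":-0.5,"dy":-1,"dz":0,"twist":0},{"dx":-0.5,"dy":-1,"dz":0,"twist":0},{"dx":-0.5,"dy":-1,"dz":0,"twist":0}]'
python3 -m crank '[{"dx":0,"dy":0,"dz":0,"twist":0},{"dx":0,"dy":0,"dz":0,"twist":0},{"dx":0,"dy":0,"dz":0,"twist":0}]'
sed 's/px,py,12,/px,py,20,/' look.py > look2.py
python3 look2.py 552 -388 573 -278 p2
```

```text
clock: 14.3
tool_pos: [500.9, -288.1, 210.7]
tcp_rot: [180.0, -0.0, -0.1]
wrist_force: [0.2, 0.2, 0.3]
gripper_width: 1.002
grip_force: 0.0
clock: 14.55
tool_pos: [501.8, -289.8, 210.9]
tcp_rot: [179.9, -0.1, -0.1]
wrist_force: [-0.7, -0.5, -0.4]
gripper_width: 0.997
grip_force: 0.0
[ 501.80984135 -290.14127082  210.65276653] [ 1.79941912e+02 -4.55828789e-02 -8.39882845e-02]
studs_three_top [([557.0, -396.0, 10.0], 0.77)]
studs_four_top []
cradle_slim_seat [([439.0, -137.0, 36.0], 0.75)]
cradle_thick_seat [([578.0, -281.0, 7.0], 0.77)]
plate 28.016651 553.5 -389.5
```

View pics/p2.png

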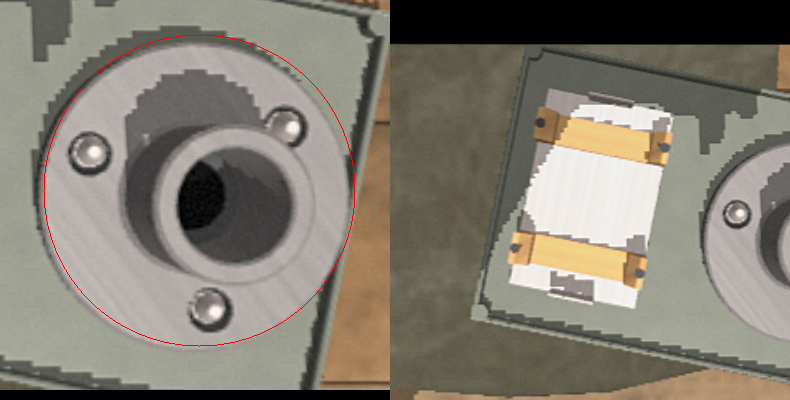

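Flange seated: all three studs through at (90,153), (285,127), (209,308). Cradle screws at (541,125), (664,148), (516,248), (640,273) → seat (573.8,-278.1), axis -11.1° from x. Next to the slim tube.

```bash
python3 -m crank '[{"dx":-0.5,"dy":-0.95,"dz":0,"twist":0},{"dx":-0.5,"dy":-0.95,"dz":0,"twist":0},{"dx":-0.5,"dy":-0.95,"dz":0,"twist":0},{"dx":-0.5,"dy":-0.95,"dz":0,"twist":0}]'
python3 -m crank '[{"dx":-0.5,"dy":-0.95,"dz":0,"twist":0},{"dx":-0.5,"dy":-0.95,"dz":0,"twist":0},{"dx":-0.5,"dy":-0.95,"dz":0,"twist":0},{"dx":-0.5,"dy":-0.95,"dz":0,"twist":0}]'
python3 -m crank '[{"dx":0,"dy":0,"dz":0,"twist":0},{"dx":0,"dy":0,"dz":0,"twist":0},{"dx":0,"dy":0,"dz":0,"twist":0}]'
cat > tube.py <<'E'
from h import *
import sys
n,zc,tag=sys.argv[1],float(sys.argv[2]),sys.argv[3]
c=capture("wrist");print(r.get_obs()["tool_pos"])
m=max(masks_of("wrist",n)[:3],key=lambda d:d["score"]);reg=m["region"].astype(np.uint8)
cs=max(cv2.findContours(reg,0,cv2.CHAIN_APPROX_NONE)[0],key=cv2.contourArea)[:,0]
P=np.float32([ray(c,u,v,zc)[:2] for u,v in cs]);(x,y),wh,a=cv2.minAreaRect(P)
a=a if wh[0]>wh[1] else a+90
print(m["score"],"centre",x,y,"size",wh,"axis from x",(a+90)%180-90)
im=rect(c,x,y,zc,half=100,s=2)
for p in P[::3]: mark(im,x,y,[p],half=100,s=2,rad=.5)
cv2.imwrite(f"pics/{tag}.png",im[:,:,::-1])
E
python3 tube.py tube_slim_mid 17.5 t1
```

```text
clock: 15.13
tool_pos: [461.1, -212.6, 210.1]
tcp_rot: [-180.0, 0.0, -0.0]
wrist_force: [0.4, -0.4, 0.4]
gripper_width: 0.998
grip_force: 0.0
clock: 15.47
tool_pos: [421.1, -136.4, 210.3]
tcp_rot: [-180.0, -0.0, -0.0]
wrist_force: [0.1, -1.1, -0.7]
gripper_width: 0.998
grip_force: 0.0
clock: 15.72
tool_pos: [422.0, -137.8, 210.5]
tcp_rot: [180.0, -0.1, -0.0]
wrist_force: [-0.1, 1.2, -0.5]
gripper_width: 1.006
grip_force: 0.0
[ 422.0525578  -137.97671891  210.4476222 ]
0.72 centre 415.4245300292969 -130.39883422851562 size (34.994483947753906, 127.59494018554688) axis from x -6.856048583984375
```

View pics/t1.png

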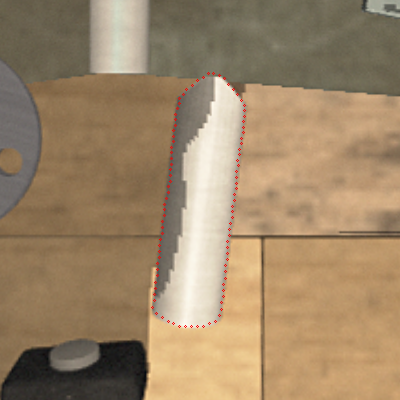

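Mask outlines the slim tube well: ends at (215,75) and (190,325), 35 mm wide; centre (415.4,-130.4), axis -6.9°. Neighbours clear the fingers.

```bash
python3 -m crank '[{"dx":-0.33,"dy":-0.37,"dz":0.5,"twist":0},{"dx":0,"dy":0,"dz":1,"twist":1},{"dx":0,"dy":0,"dz":1,"twist":0.72},{"dx":0,"dy":0,"dz":1,"twist":0},{"dx":0,"dy":0,"dz":1,"twist":0}]'
python3 -m crank '[{"dx":0,"dy":0,"dz":1,"twist":0},{"dx":0,"dy":0,"dz":1,"twist":0},{"dx":0,"dy":0,"dz":1,"twist":0},{"dx":0,"dy":0,"dz":0.7,"twist":0},{"dx":0,"dy":0,"dz":0,"twist":0}]'
python3 -m crank '[{"dx":0,"dy":0,"dz":0.9,"twist":0},{"dx":0,"dy":0,"dz":0.7,"twist":0},{"dx":0,"dy":0,"dz":0.3,"twist":0},{"dx":0,"dy":0,"dz":0,"twist":0},{"dx":0,"dy":0,"dz":0,"twist":0}]'
```

```text
clock: 16.23
tool_pos: [415.3, -130.5, 119.5]
tcp_rot: [180.0, -0.0, -7.0]
wrist_force: [0.3, -0.3, -0.3]
gripper_width: 1.002
grip_force: 0.0
clock: 16.65
tool_pos: [413.3, -129.9, 43.8]
tcp_rot: [-180.0, 0.3, -6.9]
wrist_force: [0.2, 0.3, 0.5]
gripper_width: 1.002
grip_force: 0.0
clock: 17.07
tool_pos: [415.4, -129.9, 8.7]
tcp_rot: [180.0, -0.0, -6.9]
wrist_force: [0.4, -0.1, -0.1]
gripper_width: 0.998
grip_force: 0.0
```

```bash
python3 -m crank '[{"dx":0,"dy":0,"dz":0.2,"twist":0},{"dx":0,"dy":0,"dz":0,"twist":0}]'
python3 -m crank '[{"dx":0,"dy":0,"dz":0,"twist":0},{"dx":0,"dy":0,"dz":0,"twist":0},{"dx":0,"dy":0,"dz":0,"twist":0},{"dx":0,"dy":0,"dz":0,"twist":0},{"dx":0,"dy":0,"dz":0,"twist":0}]' 1 50
python3 -m crank '[{"dx":0,"dy":0,"dz":0,"twist":0},{"dx":0,"dy":0,"dz":0,"twist":0},{"dx":0,"dy":0,"dz":0,"twist":0}]'
python3 -m crank '[{"dx":0,"dy":0,"dz":-0.5,"twist":0},{"dx":0,"dy":0,"dz":-1,"twist":0},{"dx":0,"dy":0,"dz":-1,"twist":0},{"dx":0,"dy":0,"dz":-1,"twist":0},{"dx":0,"dy":0,"dz":-1,"twist":0}]'
python3 -m crank '[{"dx":0,"dy":0,"dz":-1,"twist":0},{"dx":0,"dy":0,"dz":-1,"twist":0},{"dx":0,"dy":0,"dz":-1,"twist":0},{"dx":0,"dy":0,"dz":-1,"twist":0},{"dx":0,"dy":0,"dz":-1,"twist":0}]'
```

```text
clock: 17.23
tool_pos: [415.3, -129.8, 4.7]
tcp_rot: [180.0, -0.1, -6.9]
wrist_force: [-0.8, -0.4, 0.3]
gripper_width: 1.002
grip_force: 0.0
clock: 17.65
tool_pos: [415.2, -129.6, 4.7]
tcp_rot: [180.0, -0.0, -6.9]
wrist_force: [0.5, 0.4, 5.5]
gripper_width: 0.398
grip_force: 50.5
clock: 17.9
tool_pos: [415.1, -129.6, 4.6]
tcp_rot: [180.0, -0.0, -6.9]
wrist_force: [-0.6, 0.5, 6.2]
gripper_width: 0.401
grip_force: 50.5
clock: 18.32
tool_pos: [414.3, -129.4, 95.5]
tcp_rot: [-180.0, 0.0, -6.9]
wrist_force: [0.2, -0.2, -1.0]
gripper_width: 0.403
grip_force: 49.9
clock: 18.73
tool_pos: [414.1, -129.3, 195.5]
tcp_rot: [-180.0, 0.0, -6.9]
wrist_force: [0.8, 0.2, -0.9]
gripper_width: 0.402
grip_force: 49.9
```

```bash
python3 -m crank '[{"dx":0,"dy":0,"dz":-0.3,"twist":-1},{"dx":0,"dy":0,"dz":-0.3,"twist":-0.72},{"dx":0.5,"dy":-1,"dz":0,"twist":0},{"dx":0.5,"dy":-1,"dz":0,"twist":0},{"dx":0.5,"dy":-1,"dz":0,"twist":0}]'
python3 -m crank '[{"dx":0.5,"dy":-1,"dz":0,"twist":0},{"dx":0.5,"dy":-1,"dz":0,"twist":0},{"dx":0,"dy":-1,"dz":0,"twist":0},{"dx":0,"dy":-1,"dz":0,"twist":0},{"dx":0,"dy":-1,"dz":0,"twist":0}]'
python3 -m crank '[{"dx":0,"dy":-1,"dz":0,"twist":0},{"dx":0,"dy":-1,"dz":0,"twist":0},{"dx":0,"dy":-1,"dz":0,"twist":0},{"dx":0,"dy":-1,"dz":0,"twist":0},{"dx":0,"dy":-1,"dz":0,"twist":0}]'
python3 -m crank '[{"dx":0,"dy":-1,"dz":0,"twist":0},{"dx":0,"dy":-1,"dz":0,"twist":0},{"dx":0,"dy":-1,"dz":0,"twist":0},{"dx":0,"dy":-1,"dz":0,"twist":0},{"dx":0,"dy":-1,"dz":0,"twist":0}]'
python3 -m crank '[{"dx":0,"dy":-1,"dz":0,"twist":0},{"dx":0,"dy":-1,"dz":0,"twist":0},{"dx":0,"dy":-1,"dz":0,"twist":0},{"dx":0,"dy":-1,"dz":0,"twist":0},{"dx":0,"dy":-1,"dz":0,"twist":0}]'
python3 -m crank '[{"dx":0,"dy":0,"dz":0,"twist":0},{"dx":0,"dy":0,"dz":0,"twist":0},{"dx":0,"dy":0,"dz":0,"twist":0}]'
sed -i 's/half=100,s=2)/half=80,s=2.5)/' look.py
python3 look.py 550 402 550 292 p3
```

```text
clock: 19.15
tool_pos: [444.5, -69.0, 206.7]
tcp_rot: [180.0, -0.0, -0.1]
wrist_force: [1.2, -0.4, -1.0]
gripper_width: 0.405
grip_force: 50.0
clock: 19.57
tool_pos: [464.1, 31.4, 206.4]
tcp_rot: [180.0, 0.0, 0.0]
wrist_force: [0.3, -0.8, -0.4]
gripper_width: 0.401
grip_force: 50.0
clock: 19.98
tool_pos: [464.0, 131.2, 206.4]
tcp_rot: [180.0, 0.0, 0.0]
wrist_force: [-0.3, -0.1, -1.2]
gripper_width: 0.398
grip_force: 50.0
clock: 20.4
tool_pos: [464.1, 231.0, 206.4]
tcp_rot: [180.0, 0.0, 0.0]
wrist_force: [-1.0, 0.1, -0.9]
gripper_width: 0.401
grip_force: 50.0
clock: 20.82
tool_pos: [464.1, 330.9, 206.3]
tcp_rot: [179.9, 0.0, 0.0]
wrist_force: [0.6, -0.3, -0.6]
gripper_width: 0.41
grip_force: 50.0
clock: 21.07
tool_pos: [464.5, 329.4, 206.1]
tcp_rot: [179.9, 0.0, -0.0]
wrist_force: [0.1, -0.2, 0.2]
gripper_width: 0.395
grip_force: 50.1
[464.76508894 328.98767766 206.09784636] [ 1.79910287e+02  1.87085269e-02 -5.45010798e-02]
studs_three_top []
studs_four_top [([544.0, 412.0, 15.0], 0.83)]
cradle_slim_seat [([564.0, 293.0, 7.0], 0.97)]
cradle_thick_seat [([391.0, 261.0, 7.0], 0.34)]
plate 36.65426 550.0 410.0
```

View pics/p3.png

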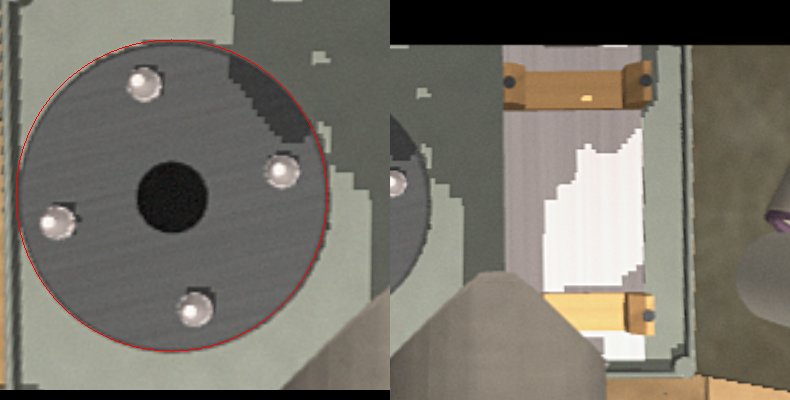

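Left: four studs at (144,84), (282,171), (195,309), (58,222) → centre (549.5,409.6), phase 12.8°. Right: slim cradle, screws at (509,83), (645,81), (648,315) → seat (550.4,296.6), axis +0.75°.

```bash
python3 -m crank '[{"dx":0.856,"dy":0.324,"dz":0,"twist":0},{"dx":0.856,"dy":0.324,"dz":0,"twist":0},{"dx":0.856,"dy":0.324,"dz":0,"twist":0},{"dx":0.856,"dy":0.324,"dz":0,"twist":0},{"dx":0.856,"dy":0.324,"dz":0,"twist":-0.19}]'
python3 -m crank '[{"dx":0,"dy":0,"dz":1,"twist":0},{"dx":0,"dy":0,"dz":1,"twist":0},{"dx":0,"dy":0,"dz":1,"twist":0},{"dx":0,"dy":0,"dz":1,"twist":0},{"dx":0,"dy":0,"dz":1,"twist":0}]'
python3 -m crank '[{"dx":0,"dy":0,"dz":1,"twist":0},{"dx":0,"dy":0,"dz":0.8,"twist":0},{"dx":0,"dy":0,"dz":0.4,"twist":0},{"dx":0,"dy":0,"dz":0,"twist":0},{"dx":0,"dy":0,"dz":0,"twist":0}]'
```

```text
clock: 21.73
tool_pos: [552.3, 296.4, 206.2]
tcp_rot: [180.0, -0.0, 0.7]
wrist_force: [-0.3, 1.1, -0.9]
gripper_width: 0.4
grip_force: 50.1
clock: 22.15
tool_pos: [551.6, 296.8, 105.3]
tcp_rot: [180.0, -0.0, 0.7]
wrist_force: [0.2, 0.3, -1.3]
gripper_width: 0.4
grip_force: 50.1
clock: 22.57
tool_pos: [551.0, 297.7, 62.4]
tcp_rot: [180.0, -0.0, 0.7]
wrist_force: [-0.1, 0.9, -0.5]
gripper_width: 0.397
grip_force: 50.1
```

```bash
python3 -m crank '[{"dx":-0.02,"dy":0.03,"dz":0.7,"twist":0},{"dx":0,"dy":0,"dz":0.5,"twist":0},{"dx":0,"dy":0,"dz":0.3,"twist":0},{"dx":0,"dy":0,"dz":0,"twist":0},{"dx":0,"dy":0,"dz":0,"twist":0}]'
python3 -m crank '[{"dx":0,"dy":0,"dz":0.25,"twist":0},{"dx":0,"dy":0,"dz":0.25,"twist":0},{"dx":0,"dy":0,"dz":0.2,"twist":0},{"dx":0,"dy":0,"dz":0,"twist":0},{"dx":0,"dy":0,"dz":0,"twist":0}]'
```

```text
clock: 22.98
tool_pos: [550.0, 297.5, 32.4]
tcp_rot: [180.0, -0.0, 0.8]
wrist_force: [0.2, 0.3, -0.5]
gripper_width: 0.4
grip_force: 50.1
clock: 23.4
tool_pos: [549.7, 297.4, 17.9]
tcp_rot: [180.0, 0.0, 0.8]
wrist_force: [0.4, -0.2, -1.1]
gripper_width: 0.402
grip_force: 50.1
```

```bash
python3 -m crank '[{"dx":0,"dy":0,"dz":0.1,"twist":0},{"dx":0,"dy":0,"dz":0.06,"twist":0},{"dx":0,"dy":0,"dz":0,"twist":0},{"dx":0,"dy":0,"dz":0,"twist":0}]'
```

```text
clock: 23.73
tool_pos: [550.0, 297.5, 15.1]
tcp_rot: [180.0, -0.0, 0.8]
wrist_force: [-0.4, -0.2, -1.0]
gripper_width: 0.402
grip_force: 50.1
```

```bash
python3 -m crank '[{"dx":0,"dy":0,"dz":0.05,"twist":0},{"dx":0,"dy":0,"dz":0.03,"twist":0},{"dx":0,"dy":0,"dz":0,"twist":0},{"dx":0,"dy":0,"dz":0,"twist":0}]'
python3 -m crank '[{"dx":0,"dy":0,"dz":0,"twist":0},{"dx":0,"dy":0,"dz":0,"twist":0},{"dx":0,"dy":0,"dz":0,"twist":0},{"dx":0,"dy":0,"dz":0,"twist":0}]' 0.35
python3 -m crank '[{"dx":0,"dy":0,"dz":-0.5,"twist":0},{"dx":0,"dy":0,"dz":-1,"twist":0},{"dx":0,"dy":0,"dz":-1,"twist":0},{"dx":0,"dy":0,"dz":-1,"twist":0},{"dx":0,"dy":0,"dz":-1,"twist":0}]'
python3 -m crank '[{"dx":0,"dy":0,"dz":-1,"twist":0.19},{"dx":0,"dy":0,"dz":-1,"twist":0},{"dx":0,"dy":0,"dz":-1,"twist":0},{"dx":0,"dy":0,"dz":-1,"twist":0},{"dx":0,"dy":0,"dz":-1,"twist":0}]' 0
```

```text
clock: 24.07
tool_pos: [550.2, 297.6, 14.7]
tcp_rot: [180.0, -0.0, 0.8]
wrist_force: [-2.1, -2.5, 6.6]
gripper_width: 0.402
grip_force: 51.1
clock: 24.4
tool_pos: [550.0, 297.5, 13.4]
tcp_rot: [-180.0, -0.0, 0.8]
wrist_force: [0.0, -0.1, 0.1]
gripper_width: 0.648
grip_force: 0.0
clock: 24.82
tool_pos: [549.9, 297.6, 105.1]
tcp_rot: [-180.0, -0.0, 0.8]
wrist_force: [0.7, -0.1, -0.5]
gripper_width: 0.651
grip_force: 0.0
clock: 25.23
tool_pos: [549.8, 297.5, 205.3]
tcp_rot: [-180.0, -0.0, 0.0]
wrist_force: [0.8, -1.1, -0.3]
gripper_width: 0.996
grip_force: 0.0
```

```bash
python3 -m crank '[{"dx":-0.7,"dy":0.96,"dz":0,"twist":0},{"dx":-0.7,"dy":0.96,"dz":0,"twist":0},{"dx":-0.7,"dy":0.96,"dz":0,"twist":0},{"dx":-0.7,"dy":0.96,"dz":0,"twist":0},{"dx":-0.7,"dy":0.96,"dz":0,"twist":0}]'
python3 -m crank '[{"dx":-0.7,"dy":0.96,"dz":0,"twist":0},{"dx":-0.7,"dy":0.96,"dz":0,"twist":0},{"dx":-0.7,"dy":0.96,"dz":0,"twist":0},{"dx":-0.6,"dy":0.96,"dz":0,"twist":0},{"dx":0,"dy":0,"dz":0,"twist":-1}]'
python3 -m crank '[{"dx":0,"dy":0,"dz":0,"twist":-1},{"dx":0,"dy":0,"dz":0,"twist":-1},{"dx":0,"dy":0,"dz":0,"twist":-1},{"dx":0,"dy":0,"dz":0,"twist":-1},{"dx":0,"dy":0,"dz":0,"twist":-1}]'
python3 -m crank '[{"dx":0,"dy":0,"dz":0,"twist":-1},{"dx":0,"dy":0,"dz":0,"twist":-1},{"dx":0,"dy":0,"dz":0,"twist":-1},{"dx":0,"dy":0,"dz":0,"twist":-1},{"dx":0,"dy":0,"dz":0,"twist":-1}]'
python3 -m crank '[{"dx":0,"dy":0,"dz":0,"twist":-1},{"dx":0,"dy":0,"dz":0,"twist":-1},{"dx":0,"dy":0,"dz":0,"twist":-1},{"dx":0,"dy":0,"dz":0,"twist":-1},{"dx":0,"dy":0,"dz":0,"twist":-1}]'
python3 -m crank '[{"dx":0,"dy":0,"dz":0,"twist":-1},{"dx":0,"dy":0,"dz":0,"twist":-1},{"dx":0,"dy":0,"dz":0,"twist":-1},{"dx":0,"dy":0,"dz":0,"twist":-1},{"dx":0,"dy":0,"dz":0,"twist":-1}]'
python3 -m crank '[{"dx":0,"dy":0,"dz":0,"twist":-1},{"dx":0,"dy":0,"dz":0,"twist":-0.5},{"dx":0,"dy":0,"dz":0,"twist":0},{"dx":0,"dy":0,"dz":0,"twist":0}]'
python3 tube.py tube_thick_mid 22 t2
```

```text
clock: 25.65
tool_pos: [479.1, 200.7, 204.1]
tcp_rot: [-180.0, -0.0, 0.0]
wrist_force: [-0.5, 0.1, 0.1]
gripper_width: 0.999
grip_force: 0.0
clock: 26.07
tool_pos: [423.5, 120.7, 203.6]
tcp_rot: [179.8, 0.1, 3.9]
wrist_force: [-0.4, -0.6, 0.4]
gripper_width: 0.996
grip_force: 0.0
clock: 26.48
tool_pos: [425.9, 124.8, 204.2]
tcp_rot: [180.0, -0.0, 24.2]
wrist_force: [-0.6, -0.5, 0.7]
gripper_width: 0.998
grip_force: 0.0
clock: 26.9
tool_pos: [425.9, 124.8, 204.1]
tcp_rot: [180.0, -0.0, 44.2]
wrist_force: [-0.1, 0.5, -0.5]
gripper_width: 1.0
grip_force: 0.0
clock: 27.32
tool_pos: [425.9, 124.8, 204.2]
tcp_rot: [179.9, -0.0, 64.2]
wrist_force: [0.6, 0.1, 0.7]
gripper_width: 0.999
grip_force: 0.0
clock: 27.73
tool_pos: [425.9, 124.8, 204.1]
tcp_rot: [180.0, 0.0, 84.2]
wrist_force: [-0.1, 0.2, -0.5]
gripper_width: 1.001
grip_force: 0.0
clock: 28.07
tool_pos: [426.0, 124.7, 203.9]
tcp_rot: [180.0, 0.0, 90.0]
wrist_force: [0.6, -0.2, 1.1]
gripper_width: 0.999
grip_force: 0.0
[425.96935446 124.68439481 203.84635851]
0.67 centre 419.48797607421875 130.29708862304688 size (98.66268920898438, 45.40621566772461) axis from x 86.12903594970703
```

View pics/t2.png

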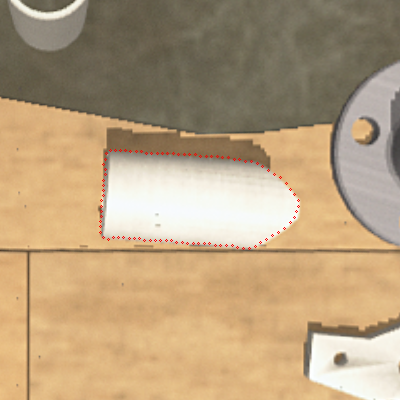

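Mask fits the thick tube, (104,195) to tip (298,205); allowing for the mitre tip standing high, centre (419.8,134), axis 86.1° (length comes out 90 mm as it must).

```bash
python3 -m crank '[{"dx":0.465,"dy":-0.31,"dz":0.5,"twist":0},{"dx":0,"dy":0,"dz":1,"twist":0.97},{"dx":0,"dy":0,"dz":1,"twist":0},{"dx":0,"dy":0,"dz":1,"twist":0},{"dx":0,"dy":0,"dz":1,"twist":0}]'
python3 -m crank '[{"dx":0,"dy":0,"dz":1,"twist":0},{"dx":0,"dy":0,"dz":1,"twist":0},{"dx":0,"dy":0,"dz":0.9,"twist":0},{"dx":0,"dy":0,"dz":0.6,"twist":0},{"dx":0,"dy":0,"dz":0,"twist":0}]'
python3 -m crank '[{"dx":0,"dy":0,"dz":0.7,"twist":0},{"dx":0,"dy":0,"dz":0.7,"twist":0},{"dx":0,"dy":0,"dz":0.4,"twist":0},{"dx":0,"dy":0,"dz":0,"twist":0},{"dx":0,"dy":0,"dz":0,"twist":0}]'
```

```text
clock: 28.58
tool_pos: [419.9, 134.0, 112.9]
tcp_rot: [180.0, -0.0, 86.1]
wrist_force: [1.3, 0.3, 0.6]
gripper_width: 0.996
grip_force: 0.0
clock: 29.0
tool_pos: [418.3, 133.4, 41.6]
tcp_rot: [-179.8, 0.1, 86.1]
wrist_force: [-0.2, 0.6, -0.0]
gripper_width: 0.999
grip_force: 0.0
clock: 29.42
tool_pos: [420.0, 134.1, 7.9]
tcp_rot: [180.0, 0.0, 86.1]
wrist_force: [0.0, 0.6, -0.6]
gripper_width: 1.0
grip_force: 0.0
```

```bash
python3 -m crank '[{"dx":0,"dy":0,"dz":0,"twist":0},{"dx":0,"dy":0,"dz":0,"twist":0},{"dx":0,"dy":0,"dz":0,"twist":0},{"dx":0,"dy":0,"dz":0,"twist":0},{"dx":0,"dy":0,"dz":0,"twist":0}]' 1 50
python3 -m crank '[{"dx":0,"dy":0,"dz":0,"twist":0},{"dx":0,"dy":0,"dz":0,"twist":0}]'
python3 -m crank '[{"dx":0,"dy":0,"dz":-0.5,"twist":0},{"dx":0,"dy":0,"dz":-1,"twist":0},{"dx":0,"dy":0,"dz":-1,"twist":0},{"dx":0,"dy":0,"dz":-1,"twist":0},{"dx":0,"dy":0,"dz":-1,"twist":0}]'
python3 -m crank '[{"dx":0,"dy":0,"dz":-1,"twist":-0.97},{"dx":0,"dy":0,"dz":-1,"twist":0},{"dx":0,"dy":0,"dz":-1,"twist":0},{"dx":-0.5,"dy":0.5,"dz":-1,"twist":0},{"dx":-1,"dy":0.5,"dz":-0.5,"twist":0}]'
```

```text
clock: 29.83
tool_pos: [420.4, 134.0, 8.2]
tcp_rot: [179.9, -0.0, 86.1]
wrist_force: [-0.6, -0.7, 7.3]
gripper_width: 0.515
grip_force: 51.4
clock: 30.0
tool_pos: [420.3, 134.1, 8.2]
tcp_rot: [179.9, -0.0, 86.1]
wrist_force: [-0.4, -0.5, 5.6]
gripper_width: 0.508
grip_force: 51.4
clock: 30.42
tool_pos: [419.2, 133.8, 98.7]
tcp_rot: [-180.0, 0.0, 86.2]
wrist_force: [0.4, 0.2, -1.3]
gripper_width: 0.509
grip_force: 51.1
clock: 30.83
tool_pos: [440.2, 106.4, 190.5]
tcp_rot: [179.8, -0.1, 90.3]
wrist_force: [0.3, 0.9, -0.9]
gripper_width: 0.51
grip_force: 51.1
```

```bash
python3 -m crank '[{"dx":-1,"dy":0.35,"dz":0,"twist":0},{"dx":-1,"dy":0.35,"dz":0,"twist":0},{"dx":-1,"dy":0.35,"dz":0,"twist":0},{"dx":-1,"dy":0.35,"dz":0,"twist":0},{"dx":-1,"dy":0.35,"dz":0,"twist":0}]'
python3 -m crank '[{"dx":-1,"dy":0.35,"dz":0,"twist":0},{"dx":-1,"dy":0.35,"dz":0,"twist":0},{"dx":-1,"dy":0.35,"dz":0,"twist":0},{"dx":-1,"dy":0.35,"dz":0,"twist":0},{"dx":-1,"dy":0.35,"dz":0,"twist":0}]'
python3 -m crank '[{"dx":-1,"dy":0.35,"dz":0,"twist":0},{"dx":-1,"dy":0.35,"dz":0,"twist":0},{"dx":-1,"dy":0.35,"dz":0,"twist":0},{"dx":-1,"dy":0.35,"dz":0,"twist":0},{"dx":-1,"dy":0.35,"dz":0,"twist":0}]'
python3 -m crank '[{"dx":-1,"dy":0.35,"dz":0,"twist":0},{"dx":-1,"dy":0.35,"dz":0,"twist":0},{"dx":-1,"dy":0.35,"dz":0,"twist":0},{"dx":-1,"dy":0.35,"dz":0,"twist":0},{"dx":0,"dy":0,"dz":0,"twist":-1}]'
python3 -m crank '[{"dx":0,"dy":0,"dz":0,"twist":-1},{"dx":0,"dy":0,"dz":0,"twist":-1},{"dx":0,"dy":0,"dz":0,"twist":-1},{"dx":0,"dy":0,"dz":0,"twist":-1},{"dx":0,"dy":0,"dz":0,"twist":-1}]'
python3 -m crank '[{"dx":0,"dy":0,"dz":0,"twist":-1},{"dx":0,"dy":0,"dz":0,"twist":-1},{"dx":0,"dy":0,"dz":0,"twist":-1},{"dx":0,"dy":0,"dz":0,"twist":-1},{"dx":0,"dy":0,"dz":0,"twist":-1}]'
python3 -m crank '[{"dx":0,"dy":0,"dz":0,"twist":-1},{"dx":0,"dy":0,"dz":0,"twist":-1},{"dx":0,"dy":0,"dz":0,"twist":-1},{"dx":0,"dy":0,"dz":0,"twist":-1},{"dx":0,"dy":0,"dz":0,"twist":-1}]'
python3 -m crank '[{"dx":0,"dy":0,"dz":0,"twist":-1},{"dx":0,"dy":0,"dz":0,"twist":-1},{"dx":0,"dy":0,"dz":0,"twist":-1},{"dx":0,"dy":0,"dz":0,"twist":-0.72},{"dx":0,"dy":0,"dz":0,"twist":0}]'
```

```text
clock: 31.25
tool_pos: [474.4, 3.0, 187.8]
tcp_rot: [-180.0, 0.0, 90.0]
wrist_force: [1.0, -0.0, -2.0]
gripper_width: 0.507
grip_force: 51.1
clock: 31.67
tool_pos: [509.4, -96.9, 187.8]
tcp_rot: [-180.0, -0.0, 90.0]
wrist_force: [1.2, -0.8, -1.5]
gripper_width: 0.509
grip_force: 51.1
clock: 32.08
tool_pos: [544.5, -196.8, 187.7]
tcp_rot: [-180.0, -0.0, 90.0]
wrist_force: [0.0, 0.3, -1.8]
gripper_width: 0.508
grip_force: 51.1
clock: 32.5
tool_pos: [572.6, -281.4, 187.4]
tcp_rot: [180.0, 0.1, 93.7]
wrist_force: [0.0, -1.8, -1.2]
gripper_width: 0.509
grip_force: 51.2
clock: 32.92
tool_pos: [572.2, -275.7, 187.7]
tcp_rot: [-180.0, -0.1, 114.2]
wrist_force: [-0.7, -0.4, -1.1]
gripper_width: 0.508
grip_force: 51.2
clock: 33.33
tool_pos: [572.2, -275.8, 187.7]
tcp_rot: [-180.0, -0.1, 134.2]
wrist_force: [0.7, -0.3, -2.1]
gripper_width: 0.508
grip_force: 51.2
clock: 33.75
tool_pos: [572.2, -275.8, 187.7]
tcp_rot: [180.0, -0.1, 154.2]
wrist_force: [-0.1, -0.4, -0.8]
gripper_width: 0.508
grip_force: 51.2
clock: 34.17
tool_pos: [572.2, -275.9, 187.5]
tcp_rot: [180.0, -0.1, 168.9]
wrist_force: [-0.8, 0.2, -2.8]
gripper_width: 0.508
grip_force: 51.2
```

```bash
python3 -m crank '[{"dx":-0.1,"dy":-0.09,"dz":1,"twist":0},{"dx":0,"dy":0,"dz":1,"twist":0},{"dx":0,"dy":0,"dz":1,"twist":0},{"dx":0,"dy":0,"dz":1,"twist":0},{"dx":0,"dy":0,"dz":1,"twist":0}]'
python3 -m crank '[{"dx":0,"dy":0,"dz":0.7,"twist":0},{"dx":0,"dy":0,"dz":0.4,"twist":0},{"dx":0,"dy":0,"dz":0,"twist":0},{"dx":0,"dy":0,"dz":0,"twist":0},{"dx":0,"dy":0,"dz":0,"twist":0}]'
```

```text
clock: 34.58
tool_pos: [574.1, -278.2, 86.9]
tcp_rot: [-180.0, -0.0, 168.8]
wrist_force: [-0.5, -0.5, -1.7]
gripper_width: 0.513
grip_force: 51.2
clock: 35.0
tool_pos: [575.5, -278.3, 66.8]
tcp_rot: [-180.0, 0.1, 168.9]
wrist_force: [0.2, -0.6, -0.8]
gripper_width: 0.508
grip_force: 51.2
```

```bash
python3 -m crank '[{"dx":0,"dy":0,"dz":0.7,"twist":0},{"dx":0,"dy":0,"dz":0.5,"twist":0},{"dx":0,"dy":0,"dz":0.3,"twist":0},{"dx":0,"dy":0,"dz":0.2,"twist":0},{"dx":0,"dy":0,"dz":0,"twist":0}]'
python3 -m crank '[{"dx":0,"dy":0,"dz":0.2,"twist":0},{"dx":0,"dy":0,"dz":0.2,"twist":0},{"dx":0,"dy":0,"dz":0.15,"twist":0},{"dx":0,"dy":0,"dz":0,"twist":0},{"dx":0,"dy":0,"dz":0,"twist":0}]'
```

```text
clock: 35.42
tool_pos: [573.6, -277.9, 30.0]
tcp_rot: [180.0, -0.1, 168.9]
wrist_force: [-0.0, -1.0, -0.7]
gripper_width: 0.509
grip_force: 51.2
clock: 35.83
tool_pos: [574.5, -278.1, 20.4]
tcp_rot: [180.0, -0.0, 168.9]
wrist_force: [0.1, -0.1, -0.9]
gripper_width: 0.511
grip_force: 51.2
```

```bash
python3 -m crank '[{"dx":0,"dy":0,"dz":0.08,"twist":0},{"dx":0,"dy":0,"dz":0.05,"twist":0},{"dx":0,"dy":0,"dz":0,"twist":0},{"dx":0,"dy":0,"dz":0,"twist":0}]'
python3 -m crank '[{"dx":0,"dy":0,"dz":0.03,"twist":0},{"dx":0,"dy":0,"dz":0.03,"twist":0},{"dx":0,"dy":0,"dz":0,"twist":0},{"dx":0,"dy":0,"dz":0,"twist":0}]'
```

```text
clock: 36.17
tool_pos: [574.8, -278.3, 18.3]
tcp_rot: [-180.0, 0.0, 168.9]
wrist_force: [-1.2, -0.3, 0.4]
gripper_width: 0.509
grip_force: 51.2
clock: 36.5
tool_pos: [574.8, -278.3, 18.3]
tcp_rot: [-179.9, 0.0, 168.9]
wrist_force: [-3.4, 0.5, 9.0]
gripper_width: 0.507
grip_force: 52.5
```

```bash
python3 -m crank '[{"dx":0,"dy":0,"dz":0,"twist":0},{"dx":0,"dy":0,"dz":0,"twist":0},{"dx":0,"dy":0,"dz":0,"twist":0},{"dx":0,"dy":0,"dz":0,"twist":0}]' 0.33
python3 -m crank '[{"dx":0,"dy":0,"dz":-0.5,"twist":0},{"dx":0,"dy":0,"dz":-1,"twist":0},{"dx":0,"dy":0,"dz":-1,"twist":0},{"dx":0,"dy":0,"dz":-1,"twist":0},{"dx":0,"dy":0,"dz":-1,"twist":0.72}]'
python3 -m crank '[{"dx":0,"dy":0,"dz":-1,"twist":1},{"dx":0,"dy":0,"dz":-1,"twist":1},{"dx":0,"dy":0,"dz":-1,"twist":1},{"dx":0,"dy":0,"dz":-1,"twist":1},{"dx":0,"dy":0,"dz":-1,"twist":1}]' 0
python3 -m crank '[{"dx":0,"dy":0,"dz":0,"twist":1},{"dx":0,"dy":0,"dz":0,"twist":1},{"dx":0,"dy":0,"dz":0,"twist":1},{"dx":0,"dy":0,"dz":0,"twist":1},{"dx":0,"dy":0,"dz":0,"twist":1}]'
python3 -m crank '[{"dx":0,"dy":0,"dz":0,"twist":1},{"dx":0,"dy":0,"dz":0,"twist":1},{"dx":0,"dy":0,"dz":0,"twist":1},{"dx":0,"dy":0,"dz":0,"twist":1},{"dx":0,"dy":0,"dz":0,"twist":1}]'
python3 -m crank '[{"dx":0,"dy":0,"dz":0,"twist":1},{"dx":0,"dy":0,"dz":0,"twist":1},{"dx":0,"dy":0,"dz":0,"twist":1},{"dx":0,"dy":0,"dz":0,"twist":1},{"dx":1,"dy":-0.55,"dz":0,"twist":0}]'
python3 -m crank '[{"dx":1,"dy":-0.55,"dz":0,"twist":0},{"dx":1,"dy":-0.55,"dz":0,"twist":0},{"dx":1,"dy":-0.55,"dz":0,"twist":0},{"dx":1,"dy":-0.55,"dz":0,"twist":0},{"dx":1,"dy":-0.55,"dz":0,"twist":0}]'
python3 -m crank '[{"dx":1,"dy":-0.55,"dz":0,"twist":0},{"dx":1,"dy":-0.55,"dz":0,"twist":0},{"dx":1,"dy":-0.55,"dz":0,"twist":0},{"dx":1,"dy":-0.55,"dz":0,"twist":0},{"dx":1,"dy":-0.55,"dz":0,"twist":0}]'
python3 -m crank '[{"dx":0.6,"dy":0,"dz":0,"twist":0},{"dx":0,"dy":0,"dz":0,"twist":0},{"dx":0,"dy":0,"dz":0,"twist":0},{"dx":0,"dy":0,"dz":0,"twist":0}]'
python3 - <<'E'
from h import *
c=capture("wrist");o=r.get_obs();print(o["tool_pos"],o["tcp_rot"])
d=search_frame("wrist","flange_four_hub");print([(np.round(e["centre"]).tolist(),round(e["score"],2)) for e in d[:2]])
g=(443,2)
v,x,y,im=disc(c,g[0],g[1],8,search=14);print(v,x,y)
mark(im,g[0],g[1],[(x,y)],rad=52);cv2.imwrite("pics/f4.png",im[:,:,::-1])
E
```

```text
clock: 36.83
tool_pos: [574.4, -278.2, 16.5]
tcp_rot: [180.0, -0.0, 168.9]
wrist_force: [-0.7, 0.8, 0.1]
gripper_width: 0.667
grip_force: 0.0
clock: 37.25
tool_pos: [574.6, -278.0, 108.1]
tcp_rot: [180.0, 0.0, 166.0]
wrist_force: [1.0, -0.5, -0.0]
gripper_width: 0.674
grip_force: 0.0
clock: 37.67
tool_pos: [574.5, -277.9, 208.5]
tcp_rot: [180.0, 0.0, 145.8]
wrist_force: [0.4, -0.6, 0.4]
gripper_width: 0.998
grip_force: 0.0
clock: 38.08
tool_pos: [574.5, -277.8, 207.5]
tcp_rot: [180.0, 0.0, 125.8]
wrist_force: [-0.1, -0.2, -0.3]
gripper_width: 0.999
grip_force: 0.0
clock: 38.5
tool_pos: [574.6, -277.8, 207.4]
tcp_rot: [180.0, 0.0, 105.8]
wrist_force: [-0.4, 0.2, -0.3]
gripper_width: 1.002
grip_force: 0.0
clock: 38.92
tool_pos: [564.4, -261.9, 207.1]
tcp_rot: [179.9, 0.1, 89.6]
wrist_force: [0.4, -0.3, 0.8]
gripper_width: 0.999
grip_force: 0.0
clock: 39.33
tool_pos: [507.9, -156.8, 207.3]
tcp_rot: [180.0, 0.0, 90.1]
wrist_force: [0.1, -0.9, 1.2]
gripper_width: 0.998
grip_force: 0.0
clock: 39.75
tool_pos: [452.8, -56.9, 207.3]
tcp_rot: [180.0, 0.0, 90.1]
wrist_force: [-0.0, 1.5, 0.4]
gripper_width: 1.002
grip_force: 0.0
clock: 40.08
tool_pos: [453.8, -47.1, 207.0]
tcp_rot: [180.0, 0.0, 90.0]
wrist_force: [0.1, 0.3, 0.2]
gripper_width: 1.001
grip_force: 0.0
[453.79218923 -47.33582688 206.86721107] [1.79979987e+02 1.78781579e-02 8.99220489e+01]
[([443.0, 8.0, 7.0], 0.92)]
33.33844 445.0 5.5
```

View pics/f4.png

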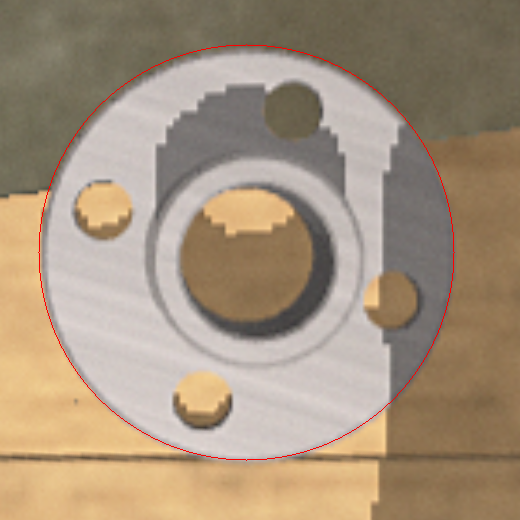

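Four holes at (293,110), (391,300), (203,400), (103,210) → centre (444.4,5.2), phase -17.4°. Grasping.

```bash
python3 -m crank '[{"dx":0.875,"dy":-0.157,"dz":0.4,"twist":0},{"dx":0.875,"dy":-0.157,"dz":0.6,"twist":0},{"dx":0.875,"dy":-0.157,"dz":1,"twist":0},{"dx":0,"dy":0,"dz":1,"twist":0},{"dx":0,"dy":0,"dz":1,"twist":0}]'
python3 -m crank '[{"dx":0,"dy":0,"dz":1,"twist":0},{"dx":0,"dy":0,"dz":1,"twist":0},{"dx":0,"dy":0,"dz":0.8,"twist":0},{"dx":0,"dy":0,"dz":0.5,"twist":0},{"dx":0,"dy":0,"dz":0,"twist":0}]'
python3 -m crank '[{"dx":0,"dy":0,"dz":0.8,"twist":0},{"dx":0,"dy":0,"dz":0.7,"twist":0},{"dx":0,"dy":0,"dz":0.4,"twist":0},{"dx":0,"dy":0,"dz":0,"twist":0},{"dx":0,"dy":0,"dz":0,"twist":0}]'
```

```text
clock: 40.6
tool_pos: [444.4, 6.6, 126.1]
tcp_rot: [180.0, -0.0, 90.1]
wrist_force: [0.2, -0.9, -0.7]
gripper_width: 0.999
grip_force: 0.0
clock: 41.02
tool_pos: [442.9, 5.6, 58.9]
tcp_rot: [-179.8, -0.0, 90.0]
wrist_force: [-0.9, -0.6, -0.3]
gripper_width: 0.998
grip_force: 0.0
clock: 41.43
tool_pos: [444.4, 6.2, 23.1]
tcp_rot: [180.0, 0.0, 90.0]
wrist_force: [-0.2, -0.5, 0.0]
gripper_width: 1.001
grip_force: 0.0
```

```bash
python3 -m crank '[{"dx":-0.04,"dy":0,"dz":0.2,"twist":0},{"dx":0,"dy":0,"dz":0,"twist":0},{"dx":0,"dy":0,"dz":0,"twist":0}]'
python3 -m crank '[{"dx":0,"dy":0,"dz":0,"twist":0},{"dx":0,"dy":0,"dz":0,"twist":0},{"dx":0,"dy":0,"dz":0,"twist":0},{"dx":0,"dy":0,"dz":0,"twist":0},{"dx":0,"dy":0,"dz":0,"twist":0}]' 1 70
python3 -m crank '[{"dx":0,"dy":0,"dz":0,"twist":0},{"dx":0,"dy":0,"dz":0,"twist":0},{"dx":0,"dy":0,"dz":0,"twist":0}]'
python3 -m crank '[{"dx":0,"dy":0,"dz":-0.5,"twist":0},{"dx":0,"dy":0,"dz":-1,"twist":0},{"dx":0,"dy":0,"dz":-1,"twist":0},{"dx":0,"dy":0,"dz":-1,"twist":0},{"dx":0,"dy":0,"dz":-1,"twist":0}]'
python3 -m crank '[{"dx":0,"dy":0,"dz":-1,"twist":0},{"dx":0,"dy":0,"dz":-1,"twist":0},{"dx":0,"dy":0,"dz":-1,"twist":0},{"dx":0,"dy":0,"dz":-1,"twist":0},{"dx":0,"dy":0,"dz":-1,"twist":0}]'
```

```text
clock: 41.68
tool_pos: [444.3, 5.3, 19.1]
tcp_rot: [180.0, 0.0, 90.0]
wrist_force: [0.2, 1.1, 0.6]
gripper_width: 0.998
grip_force: 0.0
clock: 42.1
tool_pos: [444.3, 5.5, 19.3]
tcp_rot: [180.0, 0.0, 90.0]
wrist_force: [-1.4, -1.0, 5.7]
gripper_width: 0.543
grip_force: 71.0
clock: 42.35
tool_pos: [444.4, 5.5, 19.3]
tcp_rot: [180.0, 0.0, 90.0]
wrist_force: [-1.3, -0.9, 5.7]
gripper_width: 0.54
grip_force: 71.0
clock: 42.77
tool_pos: [443.1, 5.5, 109.6]
tcp_rot: [-179.9, -0.0, 90.0]
wrist_force: [0.1, -1.4, -3.7]
gripper_width: 0.544
grip_force: 72.6
clock: 43.18
tool_pos: [442.8, 5.6, 209.6]
tcp_rot: [-179.9, 0.0, 90.1]
wrist_force: [0.8, -0.0, -2.6]
gripper_width: 0.542
grip_force: 72.6
```

```bash
python3 -m crank '[{"dx":1,"dy":0.35,"dz":0,"twist":0},{"dx":1,"dy":0.35,"dz":0,"twist":0},{"dx":1,"dy":0.35,"dz":0,"twist":0},{"dx":1,"dy":0.35,"dz":0,"twist":0},{"dx":1,"dy":0.35,"dz":0,"twist":0}]'
python3 -m crank '[{"dx":1,"dy":0.35,"dz":0,"twist":0},{"dx":1,"dy":0.35,"dz":0,"twist":0},{"dx":1,"dy":0.35,"dz":0,"twist":0},{"dx":1,"dy":0.35,"dz":0,"twist":0},{"dx":1,"dy":0.35,"dz":0,"twist":0}]'
python3 -m crank '[{"dx":1,"dy":0.35,"dz":0,"twist":0},{"dx":1,"dy":0.35,"dz":0,"twist":0},{"dx":1,"dy":0.35,"dz":0,"twist":0},{"dx":1,"dy":0.35,"dz":0,"twist":0},{"dx":1,"dy":0.35,"dz":0,"twist":0}]'
python3 -m crank '[{"dx":0,"dy":0,"dz":0,"twist":0},{"dx":0,"dy":0,"dz":0,"twist":0},{"dx":0,"dy":0,"dz":0,"twist":0},{"dx":0,"dy":0,"dz":0,"twist":0}]'
python3 - <<'E'
from h import *
c=capture("wrist");o=r.get_obs();print(o["tool_pos"],o["tcp_rot"])
v,x,y,im=disc(c,550,410,12,search=8);print(v,x,y)
mark(im,550,410,[(x,y)],rad=52);cv2.imwrite("pics/p4.png",im[:,:,::-1])
E
```

```text
clock: 43.6
tool_pos: [478.2, 106.1, 208.6]
tcp_rot: [-179.9, 0.0, 90.0]
wrist_force: [0.9, 0.8, -4.1]
gripper_width: 0.539
grip_force: 72.6
clock: 44.02
tool_pos: [513.3, 206.0, 208.4]
tcp_rot: [-179.9, 0.0, 90.0]
wrist_force: [-1.1, -0.7, -3.6]
gripper_width: 0.542
grip_force: 72.6
clock: 44.43
tool_pos: [548.4, 305.8, 208.2]
tcp_rot: [-179.9, 0.1, 90.0]
wrist_force: [0.1, 0.4, -3.8]
gripper_width: 0.541
grip_force: 72.6
clock: 44.77
tool_pos: [548.7, 303.9, 208.3]
tcp_rot: [-180.0, 0.1, 89.9]
wrist_force: [0.5, -1.1, -3.9]
gripper_width: 0.54
grip_force: 72.8
[548.87323629 303.93386678 208.49302298] [-1.79975966e+02  8.00232099e-02  8.99305869e+01]
39.37713 549.5 407.5
```

View pics/p4.png

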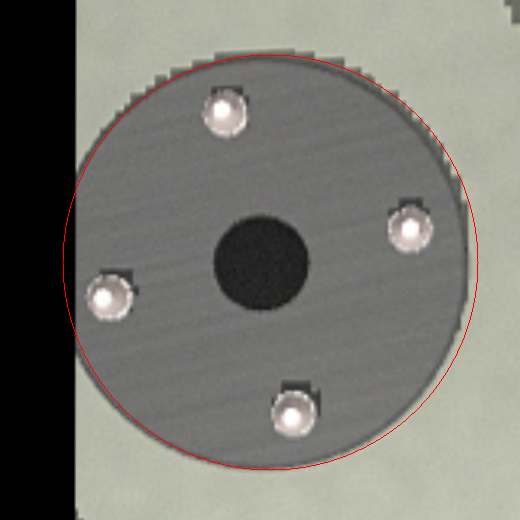

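Studs at (225,113), (411,229), (294,413), (110,297) → centre (549.3,409.6), phase 12.9°, agreeing with the earlier measurement (the drawn circle was pulled by the picture border; ignored).

```bash
python3 -m crank '[{"dx":1,"dy":0.02,"dz":0,"twist":0},{"dx":1,"dy":0,"dz":0,"twist":0},{"dx":1,"dy":0,"dz":0,"twist":0},{"dx":1,"dy":0,"dz":0,"twist":0},{"dx":0.9,"dy":0,"dz":0,"twist":0}]'
python3 -m crank '[{"dx":0.38,"dy":0,"dz":0,"twist":0},{"dx":0,"dy":0,"dz":0,"twist":-1},{"dx":0,"dy":0,"dz":0,"twist":-1},{"dx":0,"dy":0,"dz":0,"twist":-1},{"dx":0,"dy":0,"dz":0,"twist":-1}]'
python3 -m crank '[{"dx":0,"dy":0,"dz":0.6,"twist":-1},{"dx":0,"dy":0,"dz":1,"twist":-1},{"dx":0,"dy":0,"dz":1,"twist":-1},{"dx":0,"dy":0,"dz":1,"twist":-0.57},{"dx":0,"dy":0,"dz":1,"twist":0}]'
python3 -m crank '[{"dx":0,"dy":0,"dz":1,"twist":0},{"dx":0,"dy":0,"dz":0.6,"twist":0},{"dx":0,"dy":0,"dz":0,"twist":0},{"dx":0,"dy":0,"dz":0,"twist":0},{"dx":0,"dy":0,"dz":0,"twist":0}]'
python3 -m crank '[{"dx":0,"dy":0,"dz":0,"twist":0},{"dx":0,"dy":0,"dz":0,"twist":0},{"dx":0,"dy":0,"dz":0,"twist":0},{"dx":0,"dy":0,"dz":0,"twist":0}]'
python3 - <<'E'
from h import *
c=capture("wrist");o=r.get_obs();print(o["tool_pos"],o["tcp_rot"])
z=o["tool_pos"][2]-11.2
v,x,y,im=disc(c,549,409,z,search=6);print(v,x,y,z)
t=o["tool_pos"]
H=[(x+38*np.cos(np.radians(12.9+90*k)),y+38*np.sin(np.radians(12.9+90*k))) for k in range(4)]
mark(im,549,409,[(x,y)],rad=52);mark(im,549,409,H,rad=7.5);cv2.imwrite("pics/h4.png",im[:,:,::-1])
E
```

```text
clock: 45.23
tool_pos: [549.3, 403.6, 208.8]
tcp_rot: [-180.0, 0.0, 90.0]
wrist_force: [0.2, 0.3, -2.8]
gripper_width: 0.543
grip_force: 72.8
clock: 45.65
tool_pos: [549.8, 409.5, 208.6]
tcp_rot: [-180.0, 0.1, 106.1]
wrist_force: [0.0, 0.0, -4.0]
gripper_width: 0.538
grip_force: 72.8
clock: 46.07
tool_pos: [550.0, 409.1, 115.7]
tcp_rot: [-180.0, 0.1, 120.3]
wrist_force: [0.5, 0.9, -3.4]
gripper_width: 0.544
grip_force: 72.8
clock: 46.48
tool_pos: [550.1, 411.6, 86.2]
tcp_rot: [179.9, -0.0, 120.3]
wrist_force: [-0.7, 0.2, -3.8]
gripper_width: 0.539
grip_force: 72.8
clock: 46.82
tool_pos: [549.5, 411.3, 85.4]
tcp_rot: [179.9, 0.0, 120.3]
wrist_force: [0.5, 0.7, -4.1]
gripper_width: 0.542
grip_force: 72.8
[549.4218433  411.22791053  85.14352292] [1.79963126e+02 7.88112566e-03 1.20296514e+02]
25.055386 544.0 412.5 73.94352291724957
```

View pics/h4.png

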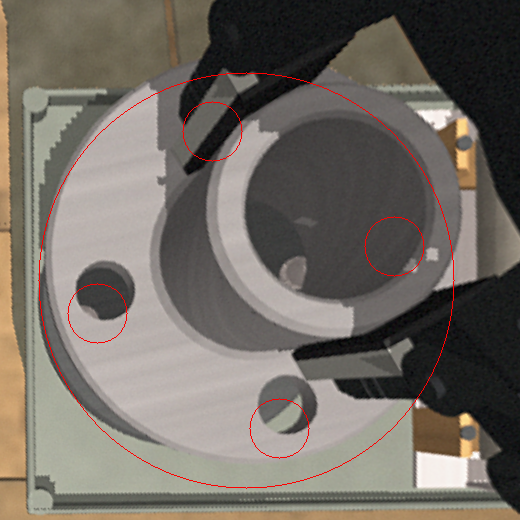

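The two visible holes at (105,291), (287,405) put the held flange at (549.75,410.75) with the right phase; shifting about 1.2 mm and lowering.

```bash
python3 -m crank '[{"dx":-0.04,"dy":-0.045,"dz":0.7,"twist":0},{"dx":0,"dy":0,"dz":0.7,"twist":0},{"dx":0,"dy":0,"dz":0.5,"twist":0},{"dx":0,"dy":0,"dz":0,"twist":0},{"dx":0,"dy":0,"dz":0,"twist":0}]'
python3 -m crank '[{"dx":0,"dy":0,"dz":0.1,"twist":0},{"dx":0,"dy":0,"dz":0.1,"twist":0},{"dx":0,"dy":0,"dz":0.1,"twist":0},{"dx":0,"dy":0,"dz":0,"twist":0},{"dx":0,"dy":0,"dz":0,"twist":0}]'
python3 -m crank '[{"dx":0,"dy":0,"dz":0.1,"twist":0},{"dx":0,"dy":0,"dz":0,"twist":0},{"dx":0,"dy":0,"dz":0,"twist":0}]'
```

```text
clock: 47.28
tool_pos: [548.2, 409.2, 44.8]
tcp_rot: [-179.8, 0.0, 120.3]
wrist_force: [0.5, 0.0, -3.7]
gripper_width: 0.544
grip_force: 72.8
clock: 47.7
tool_pos: [549.0, 410.0, 40.8]
tcp_rot: [180.0, 0.0, 120.3]
wrist_force: [-0.0, -0.6, -3.3]
gripper_width: 0.54
grip_force: 72.8
clock: 47.95
tool_pos: [548.9, 409.9, 38.7]
tcp_rot: [-180.0, 0.0, 120.3]
wrist_force: [0.4, -0.1, -3.8]
gripper_width: 0.542
grip_force: 72.8
```

```bash
python3 -m crank '[{"dx":0,"dy":0,"dz":0.1,"twist":0},{"dx":0,"dy":0,"dz":0.1,"twist":0},{"dx":0,"dy":0,"dz":0,"twist":0},{"dx":0,"dy":0,"dz":0,"twist":0}]'
python3 -m crank '[{"dx":0,"dy":0,"dz":0.1,"twist":0},{"dx":0,"dy":0,"dz":0,"twist":0},{"dx":0,"dy":0,"dz":0,"twist":0},{"dx":0,"dy":0,"dz":0,"twist":0}]'
```

```text
clock: 48.28
tool_pos: [548.8, 409.8, 34.4]
tcp_rot: [-180.0, 0.0, 120.3]
wrist_force: [-0.4, 0.3, -4.4]
gripper_width: 0.538
grip_force: 72.8
clock: 48.62
tool_pos: [549.0, 410.0, 32.7]
tcp_rot: [180.0, 0.0, 120.3]
wrist_force: [0.1, 0.3, -3.7]
gripper_width: 0.542
grip_force: 72.8
```

```bash
python3 -m crank '[{"dx":0,"dy":0,"dz":0.07,"twist":0},{"dx":0,"dy":0,"dz":0.04,"twist":0},{"dx":0,"dy":0,"dz":0,"twist":0},{"dx":0,"dy":0,"dz":0,"twist":0}]'
```

```text
clock: 48.95
tool_pos: [549.1, 410.2, 31.4]
tcp_rot: [180.0, 0.0, 120.3]
wrist_force: [-1.1, -0.8, 3.4]
gripper_width: 0.54
grip_force: 73.5
```

```bash
python3 -m crank '[{"dx":0,"dy":0,"dz":0,"twist":0},{"dx":0,"dy":0,"dz":0,"twist":0},{"dx":0,"dy":0,"dz":0,"twist":0},{"dx":0,"dy":0,"dz":0,"twist":0}]' 0.15
python3 -m crank '[{"dx":0,"dy":0,"dz":-0.5,"twist":0},{"dx":0,"dy":0,"dz":-1,"twist":0},{"dx":0,"dy":0,"dz":-1,"twist":0},{"dx":0,"dy":0,"dz":-1,"twist":0},{"dx":0,"dy":0,"dz":-1,"twist":0}]'
python3 -m crank '[{"dx":0,"dy":0,"dz":-1,"twist":0},{"dx":0,"dy":0,"dz":-1,"twist":0},{"dx":0,"dy":0,"dz":-1,"twist":0},{"dx":0,"dy":0,"dz":-1,"twist":0},{"dx":-1,"dy":0,"dz":-1,"twist":0}]'
python3 -m crank '[{"dx":-1,"dy":0,"dz":0,"twist":0},{"dx":-1,"dy":0,"dz":0,"twist":0},{"dx":-1,"dy":0,"dz":0,"twist":0},{"dx":-1,"dy":0,"dz":0,"twist":0},{"dx":-1,"dy":0,"dz":0,"twist":0}]'
python3 -m crank '[{"dx":0,"dy":0,"dz":0,"twist":0},{"dx":0,"dy":0,"dz":0,"twist":0},{"dx":0,"dy":0,"dz":0,"twist":0}]'
python3 tube.py tube_slim_mid 27.5 v1
python3 - <<'E'
from h import *
c=capture("wrist")
print("flange4 disc z20 vs z32",[disc(c,549,410,z,search=8)[:3] for z in(20,32)])
for cam in("top","scene","wrist"):
    c=capture(cam)
    for n in names[:5]: print(cam,n,[(np.round(d["centre"]).tolist(),round(d["score"],2)) for d in search_frame(cam,n)[:2]])
c=capture("top")
for n,z in(("tube_slim_mid",27.5),("tube_thick_mid",32)):
    m=masks_of("top",n)
    if m:
        cs=max(cv2.findContours(m[0]["region"].astype(np.uint8),0,1)[0],key=cv2.contourArea)[:,0]
        print(n,m[0]["score"],cv2.minAreaRect(np.float32([ray(c,u,v,z)[:2] for u,v in cs])))
E
```

```text
clock: 49.28
tool_pos: [549.0, 410.1, 30.4]
tcp_rot: [180.0, -0.0, 120.3]
wrist_force: [-0.2, 0.7, 0.1]
gripper_width: 0.85
grip_force: 0.0
clock: 49.7
tool_pos: [548.9, 410.2, 122.2]
tcp_rot: [180.0, -0.0, 120.3]
wrist_force: [0.5, -0.2, 0.5]
gripper_width: 0.851
grip_force: 0.0
clock: 50.12
tool_pos: [555.3, 397.1, 222.9]
tcp_rot: [179.9, -0.2, 120.7]
wrist_force: [-0.2, 1.2, 0.3]
gripper_width: 0.851
grip_force: 0.0
clock: 50.53
tool_pos: [609.9, 305.6, 221.4]
tcp_rot: [179.9, 0.0, 120.3]
wrist_force: [-0.2, -0.6, 1.2]
gripper_width: 0.848
grip_force: 0.0
clock: 50.78
tool_pos: [608.7, 307.4, 221.1]
tcp_rot: [180.0, -0.1, 120.4]
wrist_force: [-0.2, 0.7, 0.6]
gripper_width: 0.847
grip_force: 0.0
[608.4010077  307.96321342 221.05431966]
0.63 centre 553.09912109375 298.2378845214844 size (126.60416412353516, 36.43397521972656) axis from x 0.9146651029586792
flange4 disc z20 vs z32 [(np.float32(25.190804), np.float64(556.0), np.float64(407.5)), (np.float32(23.71524), np.float64(554.0), np.float64(408.0))]
top flange_three_hub [([812.0, -237.0, 10.0], 0.85), ([550.0, -385.0, 20.0], 0.73)]
top flange_four_hub [([526.0, 427.0, 22.0], 0.6)]
top flange_five_hub [([359.0, 297.0, 9.0], 0.76)]
top tube_slim_mid []
top tube_thick_mid [([572.0, -276.0, 51.0], 0.62)]
scene flange_three_hub [([543.0, -372.0, 29.0], 0.83), ([809.0, -223.0, 12.0], 0.69)]
scene flange_four_hub [([539.0, 425.0, 22.0], 0.91)]
scene flange_five_hub [([361.0, 308.0, 7.0], 0.66)]
scene tube_slim_mid [([547.0, 308.0, 42.0], 0.7)]
scene tube_thick_mid [([563.0, -264.0, 41.0], 0.73)]
wrist flange_three_hub []
wrist flange_four_hub [([557.0, 404.0, 21.0], 0.69)]
wrist flange_five_hub [([378.0, 299.0, 8.0], 0.83)]
wrist tube_slim_mid [([546.0, 304.0, 45.0], 0.73)]
wrist tube_thick_mid []
tube_thick_mid 0.55 ((576.0289306640625, -279.5965270996094), (44.66072082519531, 94.27674865722656), 78.69759368896484)
```

```bash
python3 -c "
from rig import r
print(r.job_done())"
```

```text
the job is handed in; nothing more can be done
None
```

The job is handed in at about 51 s: each flange made contact with its plate at the expected height, each tube measured within about 3 mm of its cradle seat, and I never touched the five-hole flange. I looked at the seated three-hole flange in a picture, but my 14 pictures ran out before I could do that for the four-hole one. One circle fit put the four-hole flange about 7 mm off, which I took as a bad fit because it was released within about 1 mm of target. The interface returned no verdict.

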